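Close up the rack row and show the bottle's barcode to the reader

TASK

Book in the last culture bottle. First push the near bottle rack along its tray until it stands flush against the rack in front of it, with no gap, so that the row is closed; then draw the near rack's bottle straight up out of its well, lean it over so that its barcode looks squarely into the window of the code reader, centred and about 10 cm from the window, and finish while still holding it there. Do not touch the reader or disturb the other bottle and the things on the bench.

Things in the scene. Friction and masses are not known exactly. Their poses are not given: they have to be found in the camera images.
- tray: Fixed sheet-steel channel tray holding both racks end to end. Its x runs away from the robot (yaw within 4 degrees). Origin: at bench height under the inner face of its end stop (far end, 42 mm high). Floor 13 mm above the bench, from x = -0.288 (open near end) to the stop; side lips 67 mm apart overall, 28 mm above the bench; channel 61 mm wide inside.
- rack_a: Far rack: white moulded block 108 (x, along the tray) x 56 (y) x 34 mm high, screwed to the tray against its end stop, with one bottle in its far well. Origin: centre of its underside. Two round wells 40 mm wide, 28 mm deep (floors 6 mm above the underside) at x = -0.026 and +0.026.
- rack_b: Near rack: same block as rack_a, about 0.28 kg, loose in the tray, 20 to 50 mm short of rack_a. Only its far well (x = +0.026) holds a bottle; the near well is empty. Origin: centre of its underside, x along the tray away from the robot. When the racks' end faces touch, their origins are 108 mm apart. It slides with about 2 to 4 N and runs true between the lips when pushed on its near end face.
- bottle: The bottle to be read: closed culture bottle, 118 mm tall, body 37 mm across up to 65 mm, then narrowing to a 21 mm cap; about 0.115 kg. In the far well of rack_b, foot 19 mm above the bench, 1.5 mm play all round. Origin: centre of its foot; z towards the cap. Its barcode is on the side facing its own -x, which at the start faces away from the robot, along the tray, within 12 degrees.
- code (a point): Middle of the bottle's barcode, on its surface: 18.5 mm along the bottle's -x from its axis and 40 mm above its foot; axes as bottle. The barcode looks out along the bottle's -x.
- bottle_a: Another culture bottle of the same size, loose in the far well (x = +0.026) of rack_a; stays there. Origin: centre of its foot.
- reader: Code reader stand, fixed: dark base plate 110 x 100 mm with a post 300 mm tall, standing beside the tray, to its left or right. Origin: at bench height under the middle of the rear edge of the base. It faces the robot (its -x), turned 5 degrees clockwise to 14 degrees anticlockwise seen from above; the post stands 25 mm in front of the origin.
- reader_head: The reader's head, fixed: grey and black box 51 x 68 x 44 mm in a fork. Origin: middle of the box, 120 mm in front of the stand's origin, 262 mm above the bench. Its own -x is where the window looks: towards the robot and 45 degrees down. Its z points up and towards the robot at 45 degrees; y is level.
- window (a point): Middle of the reader's dark window, 244 mm above the bench; axes as reader_head, so the reader looks along -x.
- label_roll: Roll of labels standing on the bench, 52 mm across, 50 mm high; a bystander.
- petri_near: Petri dish, 59 mm across, 15 mm high, lying on the bench; a bystander.
- marker: Marker pen lying on the bench, 132 mm long, 14 mm thick; a bystander.

How it is judged:
By the outcome, as a careful person would: the job done as asked, in the order asked, and still so for the second after the job is handed in, while the arm keeps its last pose, push and grip.
It also fails if it takes over 61 s, if anything falls off the work surface, if the arm or the gripper's body presses on something with over 40 N, if the wrist force passes 120 N, or if a joint passes its speed limit or range.

ROBOT

A 6-joint arm with a two-finger parallel gripper is mounted at the origin on a cart in front of the work surface, level with it; the furniture and walls round the work are solid. World frame = base frame: x ahead of the robot, y to its left, z up, the work surface at z = 0. Lengths are in m, angles in rad, forces in N, time in s.
With the tool pointing down it reaches from about 0.35 to 0.975 m from the base axis. Payload 7.1 kg.
Tool frame: the origin (TCP) lies between the finger pads; the fingertips stand 14 mm ahead of it and the grasp point (between the pads) lies 5 mm behind it (robot.finger_overhang is the distance from the TCP to the fingertips, in m); z points along the fingers, y is the line along which they close (so a half turn about z gives the same grasp; the last joint's range is limited). The gripper opens to 88 mm and grips with 3 to 60 N. Pads are 20 mm wide; open, the fingers measure 115 mm over their backs; the gripper's body (75 mm by 178 mm) begins 61 mm behind the grasp point.
Start: joints at [1.277, 0.423, 1.63, -0, 1.089, -0.019], TCP at [0.17, 0.602, 0.237] pointing down, gripper open.
Joint ranges: [-3, 3], [-0.9, 2.11], [0.09, 2.58], [-1.31, 4.45], [0.11, 2.69], [-2.54, 2.54]. Speed limits (rad/s): [2.39, 2.39, 3.01, 3.14, 3.14, 3.14].

INTERFACE

Orientations are given as a unit quaternion [x, y, z, w].
In Python, from station import robot, vision gives the robot as it stands.
- The arm moves only by the tool servo_tool, never from a script. Its argument "commands" is a list of rows, each an object of numbers: "dx", "dy", "dz": the shift along the tool's x, y, z each as a share of 0.3 m, from -1 to 1; "yaw": the turn about the tool's z as a share of pi rad, from -1 to 1; "grip": the closure, from -1 (fully open) to 1 (shut). A call has 1 to 5 rows; each row is the pose to reach, as a shift and turn from the pose commanded when the call began, along the tool's axes at that moment, turning the shorter way round; what a row does not reach only later rows make up. A row lasts 1/12 s, in which the tool goes at most 41.7 mm and 7.16 degrees, less where a joint would pass 70% of its speed; a pose out of reach is approached as far as the arm can. A call with a number of a shift or a turn outside -1 to 1 is refused whole. A call with a gripper value outside its range is refused whole. The fingers move at their own pace and stop on an object; "newtons" is the grip in N (left out, the last holds). Time passes only in rows, so rows that repeat a pose let the fingers close. It gives the time, the measured TCP pose, the force, the opening and the grip force at its end, in the units of the state.
- robot.get_state(): the state, without advancing time (a new reading comes with each control period).
- vision.read_camera(name): name is "scene" or "side" or "wrist"; returns the picture (420x560x3 uint8, red, green, blue); there is no depth.
- vision.camera_model(name): a dict with "fx", "fy", "cx", "cy" (pixels), "eye" and "rotation" of the camera in the world. Camera axes: x right, y up, looking along -z (the intrinsics and any distortion apply to the point x, -y, -z); pixel columns grow to the right and rows downward; lengths in m; the calibration is good to about 2 mm. The wrist camera is an equidistant fisheye: a pixel r from the principal point sees the ray r / f radians off the axis. A picture is of the moment at which its call begins: read the wrist's pose just before it. camera_model takes no time and is no camera call; for the wrist camera it gives the pose at the moment of the call.
- robot.finish_job(): hands the job in; it is judged then, once.
The state is a dict: "time": time; "joint_pos": joint angles; "qd": joint speeds; "tau": joint torques, N m; "ee_pos": TCP position; "eef_rot": TCP orientation; "ft_force": force on the tool from outside, world axes, zero at the start; "ft_torque": the same for the moment, N m; "width": finger opening in m; "grasp_force": force on a finger pad.
Only numpy, scipy, OpenCV 4.12 (cv2) and the standard library are available. Lean on these libraries where they do the work, as an engineer would, in place of code of your own. Each camera call takes 0.05 s, during which the arm holds its last target. There are 200 camera calls.

## Working session

There is one attempt and no reset: what is moved stays moved. The work goes in short steps, Python scripts to look and compute and a tool call to move; the robot and the scene stay as the last step left them, time stands still between calls to the robot, and variables do not carry over. Pictures are saved under pics/ and viewed, at most 10 in all, crops included, and the job is handed in when it is done.

Besides the shell and the picture viewer there is one more tool, called after "Emit:" by a JSON object that holds its "method" and its "body", one argument or row to a line. servo_tool: Moves the arm, as the interface text tells. Shift numbers are shares of 0.3 m and turn numbers shares of pi rad, none past 1 either way. Its arguments: {"type":"object","properties":{"commands":{"type":"array","items":{"type":"object","properties":{"dx":{"type":"number","minimum":-1,"maximum":1},"dy":{"type":"number","minimum":-1,"maximum":1},"dz":{"type":"number","minimum":-1,"maximum":1},"yaw":{"type":"number","minimum":-1,"maximum":1},"grip":{"type":"number"}}}},"newtons":{"type":"number"}},"required":["commands"]}

```bash
ls -R . | head -30; mkdir -p pics
python3 - <<'E'
from station import robot, vision
import cv2, numpy as np
print(robot.get_state()); print([a for a in dir(robot) if a[0]!='_'],[a for a in dir(vision) if a[0]!='_'])
for n in("scene","side","wrist"):
    print(n,vision.camera_model(n))
    cv2.imwrite(f"pics/{n}0.png",vision.read_camera(n)[:,:,::-1])
E
```

```text
.:
pics

./pics:
{'time': 0.0, 'joint_pos': array([ 1.27698619e+00,  4.23834494e-01,  1.63067621e+00, -3.71401172e-05,
        1.08859926e+00, -1.90030162e-02]), 'qd': array([ 7.49748043e-04, -2.92347415e-05, -5.31041955e-04, -2.71428663e-04,
       -6.88213233e-04,  2.45771303e-04]), 'tau': array([ 2.32723563e-03, -5.44649756e+01, -2.73669899e+01,  6.44992408e-02,
        2.29331141e-02, -1.07531353e-04]), 'ee_pos': array([0.16943389, 0.60104547, 0.23591106]), 'eef_rot': array([ 1.36963029e-01,  9.90575869e-01, -7.51954932e-04, -1.01929851e-04]), 'ft_force': array([0.85535478, 0.08922726, 0.00701872]), 'ft_torque': array([-0.00773618, -0.01894071, -0.01770341]), 'grasp_force': 0.0, 'width': 0.08772104194859297}
['IKError', 'finger_overhang', 'finish_job', 'get_state'] ['camera_model', 'read_camera']
scene {'fx': 479.07294339192634, 'fy': 479.07294339192634, 'cx': 281.92563340073224, 'cy': 211.47212659045596, 'eye': array([ 0.34292324, -0.37890663,  0.84190676]), 'rotation': array([ 0.34070793, -0.07895297, -0.22669291,  0.90900763])}
side {'fx': 399.441353607742, 'fy': 399.441353607742, 'cx': 277.55598212546647, 'cy': 205.22015586195144, 'eye': array([0.72181079, 0.56507406, 0.89993472]), 'rotation': array([0.02305402, 0.26593126, 0.9585162 , 0.09997889])}
wrist {'fx': 325.19226210127806, 'fy': 325.19226210127806, 'cx': 278.62452180064406, 'cy': 203.93557010344844, 'eye': array([0.0915777 , 0.62347368, 0.38412166]), 'rotation': array([-0.11819639, -0.08780589,  0.59726859,  0.78840977])}
```

View pics/scene0.png

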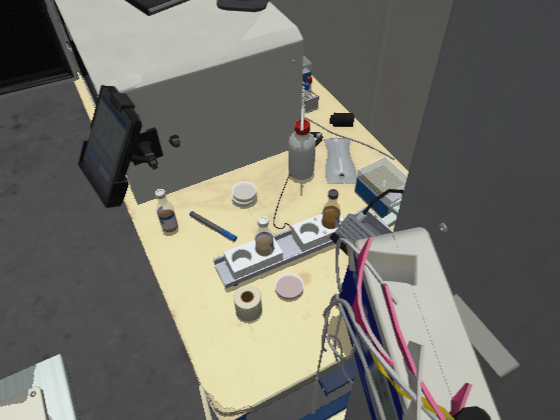

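View pics/side0.png

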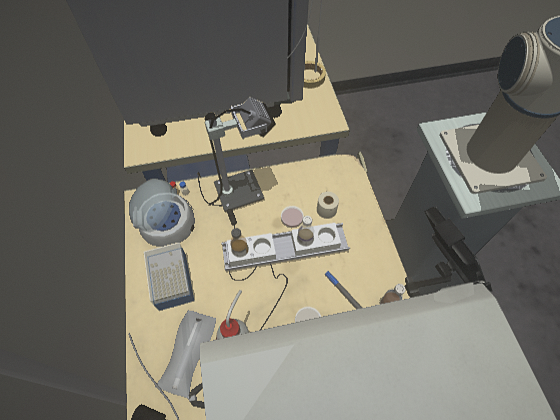

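```bash
cat > h.py <<'E'
import numpy as np, cv2
from scipy.spatial.transform import Rotation as R
from station import robot, vision
def proj(m,P,fish=False):
    P=np.atleast_2d(P); c=R.from_quat(m['rotation']).inv().apply(P-m['eye'])*[1,-1,-1]
    if fish:
        rho=np.hypot(c[:,0],c[:,1]); th=np.arctan2(rho,c[:,2]); k=th/np.maximum(rho,1e-9)
        return np.c_[m['fx']*c[:,0]*k+m['cx'],m['fy']*c[:,1]*k+m['cy']]
    return np.c_[m['fx']*c[:,0]/c[:,2]+m['cx'],m['fy']*c[:,1]/c[:,2]+m['cy']]
def ray(m,uv,fish=False):
    a=(np.array(uv,float)-[m['cx'],m['cy']])/[m['fx'],m['fy']]
    if fish:
        r=np.hypot(*a); d=np.r_[a*np.sin(r)/max(r,1e-9),np.cos(r)]
    else: d=np.r_[a,1]
    return R.from_quat(m['rotation']).apply(d*[1,-1,-1])
def plane(m,uv,z,fish=False):
    d=ray(m,uv,fish); return m['eye']+d*(z-m['eye'][2])/d[2]
def tri(obs):  # obs: list of (model,uv,fish)
    A=np.zeros((3,3));b=np.zeros(3)
    for m,uv,f in obs:
        d=ray(m,uv,f); d/=np.linalg.norm(d); M=np.eye(3)-np.outer(d,d); A+=M; b+=M@m['eye']
    return np.linalg.solve(A,b)
E
python3 - <<'E'
from h import *
s=vision.camera_model('scene'); d=vision.camera_model('side'); w=vision.camera_model('wrist')
np.set_printoptions(precision=3,suppress=True)
print('tray near L',plane(s,(215,262),.028),'near bottle cap',tri([(s,(263,222),0),(d,(308,222),0)]),'cap a',tri([(s,(333,194),0),(d,(236,233),0)]))
print('tray near end side',plane(d,(345,226),.028),plane(d,(348,246),.028),'far',plane(d,(224,246),.03),plane(d,(226,268),.03))
print('reader base',[plane(d,p,.01) for p in((215,192),(240,210),(263,200),(240,175))],'head',plane(d,(255,112),.262))
print('roll',plane(d,(328,200),.05),'petri',plane(d,(291,216),.015))
T=R.from_quat(robot.get_state()['eef_rot']).inv()
print('cam axis tool',T.apply(R.from_quat(w['rotation']).apply([[0,0,-1],[1,0,0]])),T.apply(w['eye']-robot.get_state()['ee_pos']))
a=cv2.imread('pics/scene0.png')[170:320,205:425]; cv2.imwrite('pics/sc.png',cv2.resize(a,None,fx=3.6,fy=3.6,interpolation=cv2.INTER_CUBIC))
a=cv2.imread('pics/side0.png')[85:275,190:360]; cv2.imwrite('pics/sd.png',cv2.resize(a,None,fx=3.1,fy=3.1,interpolation=cv2.INTER_CUBIC))
E
```

```text
tray near L [0.478 0.193 0.028] near bottle cap [0.579 0.166 0.128] cap a [0.736 0.162 0.132]
tray near end side [0.472 0.145 0.028] [0.481 0.198 0.028] far [0.772 0.137 0.03 ] [0.775 0.194 0.03 ]
reader base [array([ 0.775, -0.034,  0.01 ]), array([0.719, 0.035, 0.01 ]), array([0.655, 0.017, 0.01 ]), array([ 0.701, -0.075,  0.01 ])] head [ 0.649 -0.052  0.262]
roll [0.499 0.076 0.05 ] petri [0.594 0.082 0.015]
cam axis tool [[-0.291 -0.001  0.957]
 [ 0.     1.     0.001]] [ 0.081  0.    -0.148]
```

View pics/sd.png

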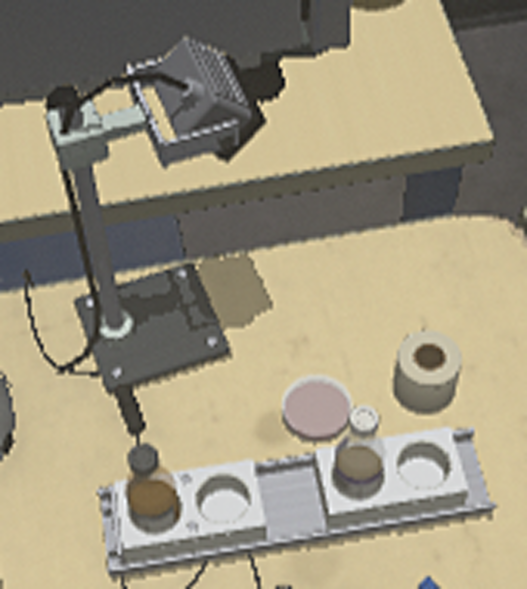

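View pics/sc.png

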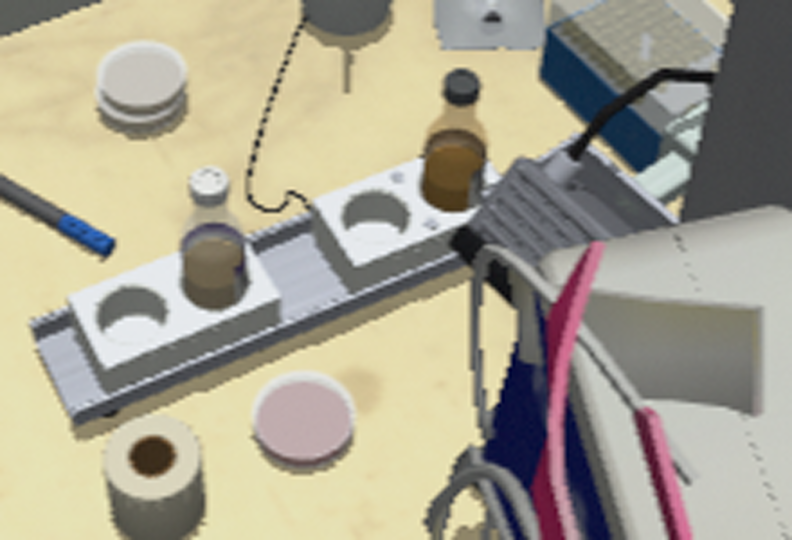

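```bash
cat > fit.py <<'E'
from h import *
from scipy.optimize import least_squares
np.set_printoptions(precision=4,suppress=True)
s=vision.camera_model('scene'); d=vision.camera_model('side')
D=lambda u,v:(d,(190+(u+.5)/3.1-.5,85+(v+.5)/3.1-.5)); S=lambda u,v:(s,(205+(u+.5)/3.6-.5,170+(v+.5)/3.6-.5))
# local x rel. tray origin: 't' fixed, 'b' relative to rack_b origin
ob=[('t',-.288,.0335,.028,D(493,507)),('t',-.288,-.0335,.028,D(472,432)),
('b',-.054,.028,.047,D(466,490)),('b',.054,.028,.047,D(329,512)),('b',.054,-.028,.047,D(317,450)),('b',-.026,0,.047,D(424,466)),
('t',-.108,.028,.047,D(265,530)),('t',-.108,-.028,.047,D(259,466)),('t',-.08,0,.047,D(223,499)),
('b',-.054,.028,.047,S(70,297)),('b',-.054,-.028,.047,S(105,362)),('b',.054,-.028,.047,S(280,290)),('b',-.026,0,.047,S(131,313)),
('t',-.108,.028,.047,S(313,203)),('t',-.108,-.028,.047,S(355,263)),('t',-.08,0,.047,S(376,219)),
('t',-.288,.0335,.028,S(32,323)),('b',.026,0,.137,S(209,174)),('b',.026,0,.137,D(364,413)),('t',-.028,0,.137,S(461,79)),('t',-.028,0,.137,D(143,455))]
def W(p,k,x,y,z):
    x=x+(p[3] if k=='b' else 0); c,n=np.cos(p[2]),np.sin(p[2])
    return np.array([p[0]+c*x-n*y,p[1]+n*x+c*y,z])
def res(p,dc=(0,0)): return np.ravel([proj(m,W(p,k,x,y,z))[0]-uv for k,x,y,z,(m,uv) in ob])
if __name__=='__main__':
    f=least_squares(res,[.77,.165,0,-.2],loss='soft_l1'); p=f.x
    print(p,'gap',-.162-p[3]); print(res(p).reshape(-1,2).round(1).tolist())
    print('b',W(p,'b',0,0,0),'bottle',W(p,'b',.026,0,0),'near face',W(p,'b',-.054,0,0),'a near well',W(p,'t',-.08,0,0))
E
python3 fit.py
```

```text
[ 0.7644  0.1617 -0.0255 -0.2106] gap 0.04861190028389881
[[1.3, -0.9], [0.8, -0.9], [1.0, 0.8], [0.1, 1.4], [-0.7, 0.3], [0.0, -0.0], [0.2, -0.9], [-2.0, -1.5], [-0.1, 0.3], [-0.6, -0.9], [0.2, 1.5], [0.4, 1.6], [0.4, -0.4], [-0.1, -1.4], [0.5, 0.6], [0.1, -1.3], [-0.5, -0.5], [0.1, 0.9], [0.1, 2.4], [0.6, 0.5], [-0.0, 0.6]]
b [0.5539 0.1671 0.    ] bottle [0.5799 0.1664 0.    ] near face [0.4999 0.1685 0.    ] a near well [0.6844 0.1638 0.    ]
```

Run:
```python
from fit import *
print('tablet',tri([(s,(110,145),0),(d,(455,240),0)]),'bench bottle',tri([(s,(160,192),0),(d,(398,288),0)]),'incub corner',plane(s,(135,200),0))
st=robot.get_state();q=R.from_quat(st['eef_rot'])
def to(x,y,z,ang):
    ax=q.apply([1,0,0]);a=np.arctan2(ax[1],ax[0])
    return q.inv().apply(np.array([x,y,z])-st['ee_pos'])/.3,-(((np.radians(ang)-a+np.pi)%(2*np.pi))-np.pi)/np.pi
print(to(.3,.36,.237,178.5))
for u in((240,20),(390,245),(430,230),(465,60)): print([plane(s,u,z) for z in(.0,.3,.5)])
for u in((125,125),(300,92),(350,40)): print([plane(d,u,z) for z in(.0,.3,.5)])
cv2.imwrite('pics/w0.png',cv2.imread('pics/wrist0.png'))
```

```text
tablet [0.3693 0.3329 0.2836] bench bottle [0.4321 0.3473 0.1177] incub corner [0.3832 0.47   0.    ]
(array([-0.637 , -0.6556, -0.0023]), np.float64(-0.07913860550698923))
[array([0.9648, 1.1427, 0.    ]), array([0.7432, 0.6005, 0.3   ]), array([0.5955, 0.239 , 0.5   ])]
[array([0.8379, 0.0736, 0.    ]), array([ 0.6615, -0.0876,  0.3   ]), array([ 0.5439, -0.1951,  0.5   ])]
[array([0.9417, 0.0655, 0.    ]), array([ 0.7283, -0.0929,  0.3   ]), array([ 0.5861, -0.1984,  0.5   ])]
[array([1.4851, 0.5597, 0.    ]), array([1.0781, 0.2253, 0.3   ]), array([0.8068, 0.0023, 0.5   ])]
[array([ 1.0101, -0.3357,  0.    ]), array([ 0.914 , -0.0354,  0.3   ]), array([0.8499, 0.1648, 0.5   ])]
[array([ 0.465 , -0.3592,  0.    ]), array([ 0.5506, -0.0511,  0.3   ]), array([0.6077, 0.1543, 0.5   ])]
[array([ 0.2357, -0.5698,  0.    ]), array([ 0.3978, -0.1915,  0.3   ]), array([0.5058, 0.0608, 0.5   ])]
```

Run:
```python
import cv2,numpy as np
a=cv2.imread('pics/scene0.png')[75:245,70:250];b=cv2.imread('pics/side0.png')[190:310,380:510];c=cv2.imread('pics/wrist0.png')
A=cv2.resize(a,(360,340),interpolation=2);B=cv2.resize(b,(390,360)[:2],interpolation=2)
o=np.zeros((600,800,3),np.uint8);o[:340,:360]=A;o[:360,370:760]=B;o[360:585,200:500]=cv2.resize(c,(300,225),interpolation=3)
cv2.imwrite('pics/tab.png',o)
```

```text
(no output)
```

View pics/tab.png

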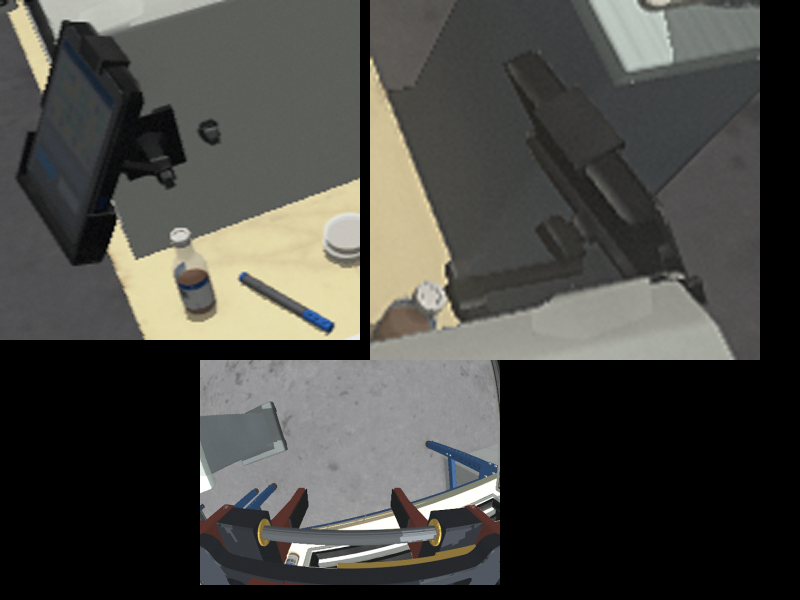

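Run:
```python
from fit import *
P=[tri([(s,a,0),(d,b,0)]) for a,b in(((138,105),(433,211)),((102,87),(487,285)))]
print(P)
for p,(a,b) in zip(P,(((138,105),(433,211)),((102,87),(487,285)))): print(proj(s,p)-a,proj(d,p)-b)
for z in (.1,.2,.3): print(z,plane(s,(112,206),z),plane(s,(80,162),z))
```

```text
[array([0.4298, 0.3094, 0.3638]), array([0.3913, 0.4303, 0.3391])]
[[-1.0018 -0.1825]] [[-1.1041  0.0369]]
[[-1.8546 -0.5143]] [[-2.4708  0.0312]]
0.1 [0.3312 0.3754 0.1   ] [0.3018 0.5428 0.1   ]
0.2 [0.3328 0.2738 0.2   ] [0.3073 0.4186 0.2   ]
0.3 [0.3344 0.1721 0.3   ] [0.3129 0.2944 0.3   ]
```

Emit:
{"method": "servo_tool", "body": {
  "commands": [
    {"dz": -0.13, "grip": -1},
    {"dz": -0.27},
    {"dz": -0.4},
    {"dz": -0.54},
    {"dz": -0.7}
  ],
  "newtons": 20
}}

```text
invalid input at $.commands[0]: expected keys dx, dy, dz, yaw, grip
```

Emit:
{"method": "servo_tool", "body": {
  "commands": [
    {"dx": -0.08, "dy": -0.09, "dz": -0.02, "yaw": -0.02},
    {"dx": -0.18, "dy": -0.18, "dz": -0.02, "yaw": -0.04},
    {"dx": -0.28, "dy": -0.27, "dz": -0.02, "yaw": -0.06},
    {"dx": -0.38, "dy": -0.36, "dz": -0.02, "yaw": -0.079},
    {"dx": -0.48, "dy": -0.45, "dz": -0.02, "yaw": -0.079}
  ]
}}

```text
invalid input at $.commands[0]: expected keys dx, dy, dz, yaw, grip
```

Emit:
{"method": "servo_tool", "body": {
  "commands": [
    {"dx": 0, "dy": 0, "dz": -0.13, "yaw": 0, "grip": -1},
    {"dx": 0, "dy": 0, "dz": -0.27, "yaw": 0, "grip": -1},
    {"dx": 0, "dy": 0, "dz": -0.4, "yaw": 0, "grip": -1},
    {"dx": 0, "dy": 0, "dz": -0.54, "yaw": 0, "grip": -1},
    {"dx": 0, "dy": 0, "dz": -0.68, "yaw": 0, "grip": -1}
  ],
  "newtons": 20
}}

```text
time: 0.57
ee_pos: [0.1694, 0.601, 0.4416]
eef_rot: [0.137, 0.991, -0.0, -0.0]
ft_force: [0.1, 1.5, -0.3]
width: 0.0875
grasp_force: 0.0
```

Emit:
{"method": "servo_tool", "body": {
  "commands": [
    {"dx": -0.6, "dy": -0.55, "dz": -0.02, "yaw": -0.079, "grip": -1},
    {"dx": -0.6, "dy": -0.55, "dz": -0.02, "yaw": -0.079, "grip": -1},
    {"dx": -0.6, "dy": -0.55, "dz": -0.02, "yaw": -0.079, "grip": -1},
    {"dx": -0.6, "dy": -0.55, "dz": -0.02, "yaw": -0.079, "grip": -1},
    {"dx": -0.6, "dy": -0.55, "dz": -0.02, "yaw": -0.079, "grip": -1}
  ]
}}

```text
time: 0.98
ee_pos: [0.2795, 0.4226, 0.445]
eef_rot: [0.013, 1.0, -0.0, -0.0]
ft_force: [0.5, 0.6, 0.4]
width: 0.088
grasp_force: 0.0
```

Emit:
{"method": "servo_tool", "body": {
  "commands": [
    {"dx": -0.57, "dy": -0.83, "dz": 0, "yaw": 0, "grip": 1},
    {"dx": -0.57, "dy": -0.83, "dz": 0, "yaw": 0, "grip": 1},
    {"dx": -0.57, "dy": -0.83, "dz": 0, "yaw": 0, "grip": 1},
    {"dx": -0.57, "dy": -0.83, "dz": 0, "yaw": 0, "grip": 1},
    {"dx": -0.57, "dy": -0.83, "dz": 0, "yaw": 0, "grip": 1}
  ]
}}

```text
time: 1.4
ee_pos: [0.3929, 0.2477, 0.4451]
eef_rot: [0.013, 1.0, 0.0, 0.0]
ft_force: [0.4, 0.5, -0.8]
width: 0.058
grasp_force: 0.0
```

```bash
cat >> h.py <<'E'
def to(x,y,z,ang=None):
    st=robot.get_state();q=R.from_quat(st['eef_rot']);ax=q.apply([1,0,0]);a=np.arctan2(ax[1],ax[0])
    t=0 if ang is None else -(((np.radians(ang)-a+np.pi)%(2*np.pi))-np.pi)/np.pi
    print('pos',st['ee_pos'].round(4),'ang',np.degrees(a).round(2),'d',(q.inv().apply(np.array([x,y,z])-st['ee_pos'])/.3).round(3),'yaw',round(t,4))
E
python3 -c "
from h import *
to(.44,.170,.06,178.5);to(.44,.170,.4,178.5)"
```

```text
pos [0.3929 0.2477 0.4451] ang 178.49 d [-0.164 -0.255  1.284] yaw -0.0
pos [0.3929 0.2477 0.4451] ang 178.49 d [-0.164 -0.255  0.15 ] yaw -0.0
```

Emit:
{"method": "servo_tool", "body": {
  "commands": [
    {"dx": -0.164, "dy": -0.255, "dz": 0, "yaw": 0, "grip": 1},
    {"dx": -0.164, "dy": -0.255, "dz": 0, "yaw": 0, "grip": 1},
    {"dx": -0.164, "dy": -0.255, "dz": 0.6, "yaw": 0, "grip": 1},
    {"dx": -0.164, "dy": -0.255, "dz": 0.6, "yaw": 0, "grip": 1},
    {"dx": -0.164, "dy": -0.255, "dz": 0.6, "yaw": 0, "grip": 1}
  ]
}}

```text
time: 1.82
ee_pos: [0.4389, 0.1727, 0.3193]
eef_rot: [0.015, 1.0, 0.0, 0.001]
ft_force: [0.0, -0.6, -0.5]
width: 0.0246
grasp_force: 0.0
```

```bash
python3 -c "
from h import *
to(.44,.170,.036,178.5)"
```

```text
pos [0.4389 0.1727 0.3193] ang 178.33 d [-0.002 -0.01   0.944] yaw -0.0009
```

Emit:
{"method": "servo_tool", "body": {
  "commands": [
    {"dx": 0, "dy": -0.01, "dz": 0.945, "yaw": 0, "grip": 1},
    {"dx": 0, "dy": -0.01, "dz": 0.945, "yaw": 0, "grip": 1},
    {"dx": 0, "dy": -0.01, "dz": 0.945, "yaw": 0, "grip": 1},
    {"dx": 0, "dy": -0.01, "dz": 0.945, "yaw": 0, "grip": 1},
    {"dx": 0, "dy": -0.01, "dz": 0.945, "yaw": 0, "grip": 1}
  ]
}}

```text
time: 2.23
ee_pos: [0.4382, 0.1715, 0.1103]
eef_rot: [0.013, 1.0, 0.0, 0.0]
ft_force: [1.1, 0.5, -0.4]
width: 0.0005
grasp_force: 0.0
```

Emit:
{"method": "servo_tool", "body": {
  "commands": [
    {"dx": 0, "dy": 0, "dz": 0.14, "yaw": 0, "grip": 1},
    {"dx": 0, "dy": 0, "dz": 0.225, "yaw": 0, "grip": 1},
    {"dx": 0, "dy": 0, "dz": 0.225, "yaw": 0, "grip": 1}
  ]
}}

```text
time: 2.48
ee_pos: [0.4349, 0.1703, 0.0398]
eef_rot: [0.013, 1.0, -0.002, -0.004]
ft_force: [-0.9, -0.8, -0.7]
width: 0.0007
grasp_force: 0.0
```

Emit:
{"method": "servo_tool", "body": {
  "commands": [
    {"dx": -0.05, "dy": 0, "dz": 0.01, "yaw": 0, "grip": 1},
    {"dx": -0.1, "dy": 0, "dz": 0.01, "yaw": 0, "grip": 1},
    {"dx": -0.13, "dy": 0, "dz": 0.01, "yaw": 0, "grip": 1},
    {"dx": -0.15, "dy": 0, "dz": 0.01, "yaw": 0, "grip": 1},
    {"dx": -0.165, "dy": 0, "dz": 0.01, "yaw": 0, "grip": 1}
  ]
}}

```text
time: 2.9
ee_pos: [0.4888, 0.1705, 0.0426]
eef_rot: [0.013, 1.0, 0.0, 0.001]
ft_force: [-3.7, 1.0, 1.5]
width: 0.0006
grasp_force: 1.3
```

Emit:
{"method": "servo_tool", "body": {
  "commands": [
    {"dx": -0.01, "dy": 0, "dz": 0, "yaw": 0, "grip": 1},
    {"dx": -0.02, "dy": 0, "dz": 0, "yaw": 0, "grip": 1},
    {"dx": -0.03, "dy": 0, "dz": 0, "yaw": 0, "grip": 1},
    {"dx": -0.045, "dy": 0, "dz": 0, "yaw": 0, "grip": 1},
    {"dx": -0.06, "dy": 0, "dz": 0, "yaw": 0, "grip": 1}
  ]
}}

```text
time: 3.32
ee_pos: [0.5056, 0.1698, 0.0414]
eef_rot: [0.013, 1.0, -0.0, -0.0]
ft_force: [-4.3, -0.0, 2.6]
width: 0.0004
grasp_force: 1.8
```

Emit:
{"method": "servo_tool", "body": {
  "commands": [
    {"dx": -0.015, "dy": 0, "dz": 0, "yaw": 0, "grip": 1},
    {"dx": -0.03, "dy": 0, "dz": 0, "yaw": 0, "grip": 1},
    {"dx": -0.045, "dy": 0, "dz": 0, "yaw": 0, "grip": 1},
    {"dx": -0.06, "dy": 0, "dz": 0, "yaw": 0, "grip": 1},
    {"dx": -0.07, "dy": 0, "dz": 0, "yaw": 0, "grip": 1}
  ]
}}

```text
time: 3.73
ee_pos: [0.5278, 0.1693, 0.0414]
eef_rot: [0.013, 1.0, 0.0, 0.0]
ft_force: [-3.6, 0.2, 3.3]
width: 0.0005
grasp_force: 1.8
```

Emit:
{"method": "servo_tool", "body": {
  "commands": [
    {"dx": -0.008, "dy": 0, "dz": 0, "yaw": 0, "grip": 1},
    {"dx": -0.015, "dy": 0, "dz": 0, "yaw": 0, "grip": 1},
    {"dx": -0.022, "dy": 0, "dz": 0, "yaw": 0, "grip": 1},
    {"dx": -0.025, "dy": 0, "dz": 0, "yaw": 0, "grip": 1}
  ]
}}

```text
time: 4.07
ee_pos: [0.5348, 0.1691, 0.0414]
eef_rot: [0.013, 1.0, 0.0, 0.0]
ft_force: [-2.7, -0.1, 1.5]
width: 0.0004
grasp_force: 1.4
```

Emit:
{"method": "servo_tool", "body": {
  "commands": [
    {"dx": -0.005, "dy": 0, "dz": 0, "yaw": 0, "grip": 1},
    {"dx": -0.008, "dy": 0, "dz": 0, "yaw": 0, "grip": 1}
  ]
}}

```text
time: 4.23
ee_pos: [0.5368, 0.169, 0.0414]
eef_rot: [0.013, 1.0, -0.0, 0.0]
ft_force: [-6.8, 1.0, 3.8]
width: 0.0006
grasp_force: 3.9
```

Emit:
{"method": "servo_tool", "body": {
  "commands": [
    {"dx": -0.004, "dy": 0, "dz": 0, "yaw": 0, "grip": 1},
    {"dx": -0.008, "dy": 0, "dz": 0, "yaw": 0, "grip": 1}
  ]
}}

```text
time: 4.4
ee_pos: [0.5369, 0.1689, 0.0412]
eef_rot: [0.013, 1.0, -0.0, -0.002]
ft_force: [-13.5, 3.7, 10.2]
width: 0.0004
grasp_force: 6.7
```

Emit:
{"method": "servo_tool", "body": {
  "commands": [
    {"dx": 0.03, "dy": 0, "dz": 0, "yaw": 0, "grip": 1},
    {"dx": 0.08, "dy": 0, "dz": -0.03, "yaw": 0, "grip": 1},
    {"dx": 0.1, "dy": 0, "dz": -0.16, "yaw": 0, "grip": 1},
    {"dx": 0.1, "dy": 0, "dz": -0.3, "yaw": 0, "grip": 1},
    {"dx": 0.1, "dy": 0, "dz": -0.44, "yaw": 0, "grip": 1}
  ]
}}

```text
time: 4.82
ee_pos: [0.5086, 0.1697, 0.1738]
eef_rot: [0.013, 1.0, -0.0, -0.0]
ft_force: [1.2, 0.5, 1.1]
width: 0.0002
grasp_force: 0.0
```

Run:
```python
from fit import *
print('wash top',tri([(s,(304,78),0),(d,(238,293),0)]),'cap',tri([(s,(302,127),0),(d,(230,325),0)]))
print('centrifuge',[plane(d,(192,215),z) for z in(.1,.15)],'tips',plane(d,(190,300),.06),plane(d,(186,245),.06))
to(.77,.18,.19,90)
```

```text
wash top [0.7559 0.345  0.2879] cap [0.7752 0.3588 0.1485]
centrifuge [array([0.8293, 0.0783, 0.1   ]), array([0.8226, 0.1087, 0.15  ])] tips [0.8591 0.2636 0.06  ] [0.856  0.1311 0.06  ]
pos [0.5086 0.1697 0.1738] ang 178.5 d [-0.87   0.057 -0.054] yaw 0.4917
```

Emit:
{"method": "servo_tool", "body": {
  "commands": [
    {"dx": 0, "dy": 0, "dz": -0.08, "yaw": 0.04, "grip": 1},
    {"dx": -0.83, "dy": 0.02, "dz": -0.08, "yaw": 0.49, "grip": 1},
    {"dx": -0.83, "dy": 0.02, "dz": -0.08, "yaw": 0.49, "grip": 1},
    {"dx": -0.83, "dy": 0.02, "dz": -0.08, "yaw": 0.49, "grip": 1},
    {"dx": -0.83, "dy": 0.02, "dz": -0.08, "yaw": 0.49, "grip": 1}
  ]
}}

```text
time: 5.23
ee_pos: [0.6783, 0.1694, 0.1978]
eef_rot: [0.323, 0.946, 0.001, 0.002]
ft_force: [0.6, 0.5, -0.3]
width: 0.0003
grasp_force: 0.0
```

Run:
```python
from fit import *
to(.76,.17,.195,90)
```

```text
pos [0.6783 0.1694 0.1978] ang 142.32 d [-0.214  0.168  0.01 ] yaw 0.2907
```

Emit:
{"method": "servo_tool", "body": {
  "commands": [
    {"dx": -0.21, "dy": 0.17, "dz": 0, "yaw": 0.29, "grip": 1},
    {"dx": -0.21, "dy": 0.17, "dz": 0, "yaw": 0.29, "grip": 1},
    {"dx": -0.21, "dy": 0.17, "dz": 0, "yaw": 0.29, "grip": 1},
    {"dx": -0.21, "dy": 0.17, "dz": 0, "yaw": 0.29, "grip": 1},
    {"dx": -0.21, "dy": 0.17, "dz": 0, "yaw": 0.29, "grip": 1}
  ]
}}

```text
time: 5.65
ee_pos: [0.7579, 0.1715, 0.1958]
eef_rot: [0.598, 0.801, 0.0, 0.0]
ft_force: [0.2, 0.1, -0.8]
width: 0.0007
grasp_force: 0.0
```

Emit:
{"method": "servo_tool", "body": {
  "commands": [
    {"dx": 0, "dy": 0, "dz": 0, "yaw": 0.08, "grip": 1},
    {"dx": 0, "dy": 0, "dz": 0, "yaw": 0.08, "grip": 1},
    {"dx": 0, "dy": 0, "dz": 0, "yaw": 0.08, "grip": 1}
  ]
}}

```text
time: 5.9
ee_pos: [0.7573, 0.1717, 0.1966]
eef_rot: [0.693, 0.721, 0.001, 0.001]
ft_force: [-0.7, 0.2, 0.1]
width: 0.0004
grasp_force: 0.0
```

Run:
```python
from fit import *
import pickle
w=vision.camera_model('wrist'); im=vision.read_camera('wrist')[:,:,::-1].copy()
pickle.dump(w,open('w1.pkl','wb')); cv2.imwrite('pics/w1.png',im); cv2.imwrite('pics/d1.png',vision.read_camera('side')[:,:,::-1])
p=np.array([.7644,.1617,-.0255,-.162])
c=proj(w,W(p,'b',.026+.0185,0,.059),1)[0]; print(w['eye'],c)
x,y=c.astype(int); a=im[max(y-60,0):y+60,max(x-70,0):x+70]
o=np.zeros((600,800,3),np.uint8); o[:315,:420]=cv2.resize(im,(420,315),interpolation=3)
b=cv2.resize(a,None,fx=4,fy=4,interpolation=2); print(max(x-70,0),max(y-60,0))
A=cv2.imread('pics/d1.png')[90:270,190:370]; A=cv2.resize(A,(225,225)); o[330:555,:225]=A
b=b[:600,:560];o[:b.shape[0],240:240+b.shape[1]]=b
o[:170,:235]=cv2.resize(im,(235,170),interpolation=3)
cv2.imwrite('pics/bar.png',o)
```

```text
[0.7536 0.2524 0.3448] [163.5242 199.8089]
93 139
```

View pics/bar.png

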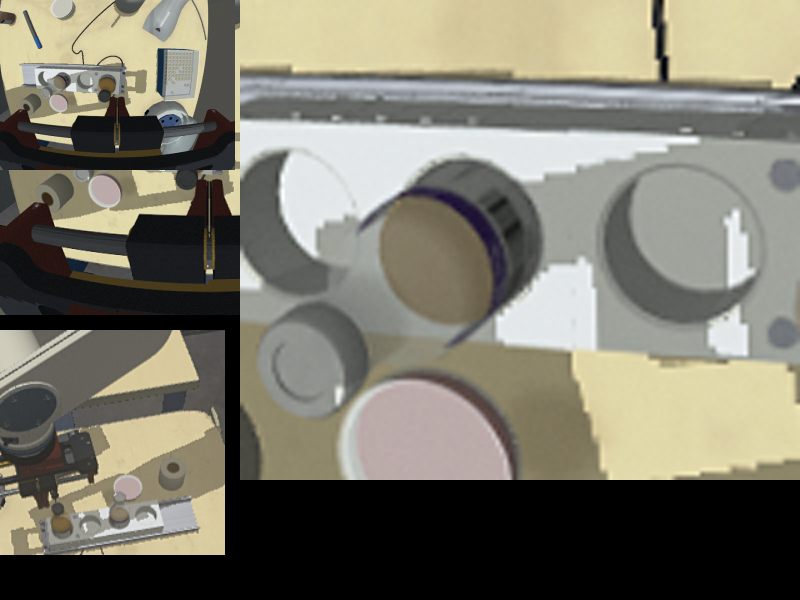

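```bash
cat > ov.py <<'E'
from fit import *
import pickle
w=pickle.load(open('w1.pkl','rb')); im=cv2.imread('pics/w1.png'); p=np.array([.7644,.1617,-.0255,-.162])
x0,y0,x1,y1,k=118,165,188,225,11
def pan(c): return cv2.resize(im[y0:y1,x0:x1],None,fx=k,fy=k,interpolation=c)
a=pan(2); B=W(p,'b',.026,0,0)
def dot(P,col,r=1):
    for u in proj(w,P,1): cv2.circle(a,tuple(((u-[x0,y0]+.5)*k).astype(int)),r,col,-1)
def ring(r,z,col,c=B):
    t=np.arange(0,2*np.pi,.05); dot(c+np.c_[r*np.cos(t),r*np.sin(t),0*t+z],col)
ring(.0185,.084,(0,255,0)); ring(.020,.047,(255,0,0)); ring(.0185,.047,(0,0,255)); ring(.020,.047,(255,0,0),W(p,'t',-.08,0,0))
for g in range(-40,61,20):
    t=np.radians(g)+p[2]; z=np.arange(.045,.084,.001); dot(B+np.c_[.0185*np.cos(t)+0*z,.0185*np.sin(t)+0*z,z],(0,255,255) if g else (255,0,255))
cv2.imwrite('pics/ov.png',a)
E
python3 ov.py
```

View pics/ov.png

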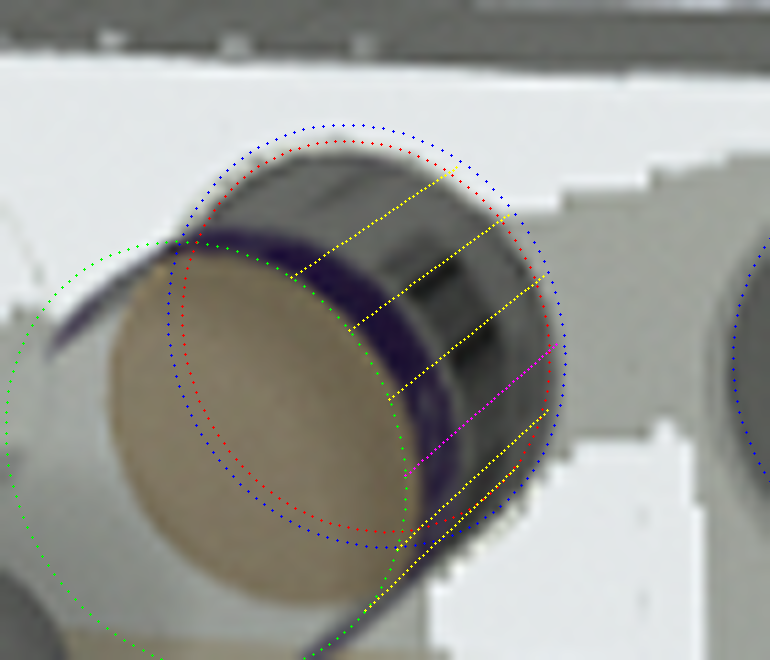

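```bash
cat > unw.py <<'E'
from ov import *
g=np.arange(-50,86,2.); 
zs=np.arange(.046,.086,.004)
for z in zs[::-1]:
    t=np.radians(g)+p[2]; uv=proj(w,B+np.c_[.0185*np.cos(t),.0185*np.sin(t),0*t+z],1).astype(np.float32)
    v=cv2.remap(cv2.cvtColor(im,6),uv[None,:,0],uv[None,:,1],1)[0]; print('%.3f'%z,' '.join('%3d'%i for i in v))
print('  deg ',' '.join('%3d'%i for i in g))
E
python3 unw.py
```

```text
0.082  94  90  94  93  90  92  92  92  92  94  92  91  92  95  91  89  91  90  91  96  96  94  92  91  92  90  86  82  81  80  79  77  74  76  75  71  70  67  57  57  55  50  50  45  48  41  45  44  41  35  38  29  35  26  39  37  34  35  28  31  39  45  46  47  47  45  43  44
0.078  89  91  91  91  90  90  88  85  82  77  77  74  67  65  63  56  57  61  56  52  46  45  46  50  49  48  49  46  44  44  48  54  56  46  38  33  28  27  25  27  28  28  26  26  27  27  27  28  29  30  33  34  33  33  35  35  40  42  41  51  57  60  65  68  72  77  79  80
0.074  91  89  87  83  78  70  61  64  59  49  49  54  56  56  56  56  56  55  51  46  44  44  46  46  43  42  42  43  43  45  45  50  53  52  49  53  56  56  60  63  62  66  64  64  65  66  73  70  75  73  83  85  89  88  89  93  93  94  97  96  95  97  98  98  99 101 101 101
0.070  81  74  62  60  59  50  50  51  55  57  57  57  57  59  62  63  64  62  62  63  68  72  71  71  72  72  72  72  73  71  68  63  53  48  48  55  64  66  65  60  62  61  52  45  35  51  69  72  68  71  83  95  99 101 100  99  99 100 101 100  99  98  96  98 100 
[... 1258 characters left out ...]
 83  82  83  85  82  80  80  84  78  91  91  93  95  91  97 101 112 127 132 138 135 136 139 141 146 146 144 140 140 142 144 146 150 156 161 161
0.046  61  64  68  69  72  76  76  78  80  79  79  83  86  86  84  83  88  91  96  98  97 100 104 109 115 117 119 121 121 123 126 127 134 146 141 137 143 151 148 148 155 155 153 152 156 173 193 204 215 219 231 226 229 227 225 228 226 224 229 224 221 216 222 223 221 220 220 222
  deg  -50 -48 -46 -44 -42 -40 -38 -36 -34 -32 -30 -28 -26 -24 -22 -20 -18 -16 -14 -12 -10  -8  -6  -4  -2   0   2   4   6   8  10  12  14  16  18  20  22  24  26  28  30  32  34  36  38  40  42  44  46  48  50  52  54  56  58  60  62  64  66  68  70  72  74  76  78  80  82  84
```

Run:
```python
from h import *
to(.70,.12,.197,45)
```

```text
pos [0.7572 0.1716 0.1968] ang 92.68 d [-0.163 -0.198 -0.001] yaw 0.2649
```

Emit:
{"method": "servo_tool", "body": {
  "commands": [
    {"dx": -0.16, "dy": -0.2, "dz": 0, "yaw": 0.265, "grip": 1},
    {"dx": -0.16, "dy": -0.2, "dz": 0, "yaw": 0.265, "grip": 1},
    {"dx": -0.16, "dy": -0.2, "dz": 0, "yaw": 0.265, "grip": 1},
    {"dx": -0.16, "dy": -0.2, "dz": 0.1, "yaw": 0.265, "grip": 1},
    {"dx": -0.16, "dy": -0.2, "dz": 0.22, "yaw": 0.265, "grip": 1}
  ]
}}

```text
time: 6.42
ee_pos: [0.7016, 0.121, 0.1342]
eef_rot: [0.881, 0.473, 0.004, 0.002]
ft_force: [0.2, -1.2, 0.2]
width: 0.0006
grasp_force: 0.0
```

Emit:
{"method": "servo_tool", "body": {
  "commands": [
    {"dx": 0, "dy": 0, "dz": 0.02, "yaw": 0.065, "grip": 1},
    {"dx": 0, "dy": 0, "dz": 0.02, "yaw": 0.065, "grip": 1},
    {"dx": 0, "dy": 0, "dz": 0.02, "yaw": 0.065, "grip": 1}
  ]
}}

```text
time: 6.67
ee_pos: [0.6986, 0.121, 0.1237]
eef_rot: [0.924, 0.383, -0.001, -0.0]
ft_force: [0.2, 0.0, 0.8]
width: 0.0004
grasp_force: 0.0
```

```bash
cat > ov2.py <<'E'
from fit import *
import pickle,os
if not os.path.exists('w2.pkl'):
    pickle.dump(vision.camera_model('wrist'),open('w2.pkl','wb')); cv2.imwrite('pics/w2.png',vision.read_camera('wrist')[:,:,::-1])
w=pickle.load(open('w2.pkl','rb')); im=cv2.imread('pics/w2.png'); p=np.array([.7644,.1617,-.0255,-.162]); B=W(p,'b',.026,0,0)
c=proj(w,B+[.0185,0,.06],1)[0]; x0,y0=(c-[42,45]).astype(int); x1,y1,k=x0+84,y0+70,9
raw=im[y0:y1,x0:x1]; a=cv2.resize(raw,None,fx=k,fy=k,interpolation=2)
a=np.clip((a/255.)**.6*255,0,255).astype(np.uint8)
def dot(P,col):
    for u in proj(w,P,1): cv2.circle(a,tuple(((u-[x0,y0]+.5)*k).astype(int)),1,col,-1)
def ring(r,z,col):
    t=np.arange(0,2*np.pi,.08); dot(B+np.c_[r*np.cos(t),r*np.sin(t),0*t+z],col)
ring(.0185,.084,(0,255,0)); ring(.020,.047,(255,0,0)); ring(.0185,.047,(0,0,255)); ring(.0105,.137,(0,255,0))
for g in range(-60,61,20):
    t=np.radians(g)+p[2]; z=np.arange(.047,.084,.0035); dot(B+np.c_[.0185*np.cos(t)+0*z,.0185*np.sin(t)+0*z,z],(0,255,255) if g else (255,0,255))
cv2.imwrite('pics/ov2.png',a); print(w['eye'],c,x0,y0,a.shape)
E
python3 ov2.py
```

```text
[0.7552 0.1783 0.2717] [185.6361 231.0519] 143 186 (630, 756, 3)
```

View pics/ov2.png

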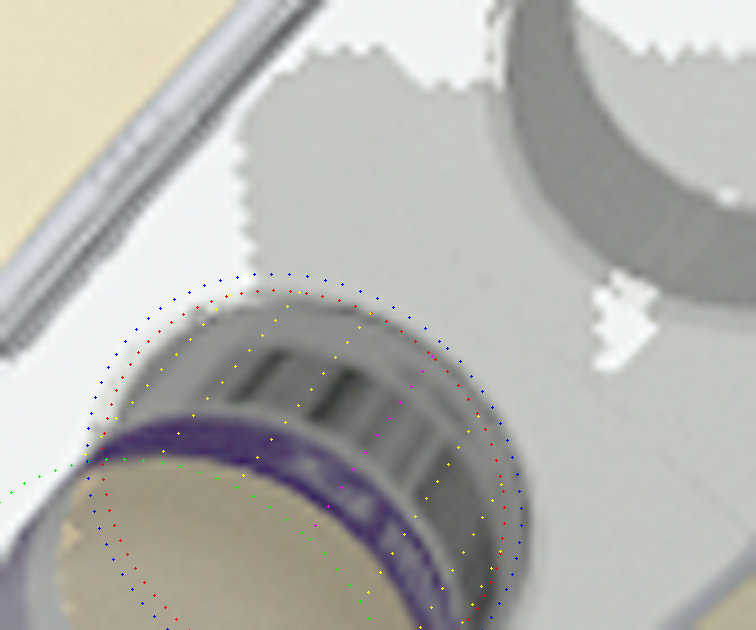

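```bash
cat > unw2.py <<'E'
from ov2 import *
from scipy.optimize import fsolve
f=lambda q:(proj(w,B+[q[0],q[1],.047],1)-proj(w,B+[0,0,.047],1))[0]-[1,2]
q=fsolve(f,[0,0]); print('shift',q); B=B+[q[0],q[1],0]
g=np.arange(-74,74,3.); G=cv2.cvtColor(im,6)
for z in np.arange(.080,.046,-.003):
    t=np.radians(g)+p[2]; uv=proj(w,B+np.c_[.0185*np.cos(t),.0185*np.sin(t),0*t+z],1).astype(np.float32)
    v=cv2.remap(G,uv[None,:,0],uv[None,:,1],1)[0]; print('%.3f'%z,' '.join('%3d'%i for i in v))
print('     ',' '.join('%3d'%i for i in g))
E
python3 unw2.py
```

```text
[0.7552 0.1783 0.2717] [185.6361 231.0519] 143 186 (630, 756, 3)
shift [-0.0007 -0.0016]
0.080 144 140 138 138 137 130 115 100  97  99 100 100  98  99 101 101 101 100 102 100 103 101 101 103 102 103 104 106 104 106 104 104 105  99 107  94  95  97  92  87  88  76  72  70  70  68  76  81 126 167
0.077 138 138 136 133 119 102  89  82  81  80  76  72  69  69  64  60  53  57  53  43  47  48  45  37  37  38  28  26  30  32  33  31  29  29  27  28  29  30  30  28  28  28  29  31  34  32  29  59 114 169
0.074 135 127 117  96  72  58  50  43  44  45  53  54  47  44  51  55  54  55  58  58  59  56  33  48  76  65  58  48  59  75  68  42  32  29  31  30  29  33  30  30  29  28  32  35  42  41  52  66 101 155
0.071 117  90  62  50  44  41  41  44  54  61  62  61  57  60  53  52  59  52  56  50  48  45  35  42  47  41  42  47  51  42  50  56  47  49  50  55  56  57  60  62  62  63  72  75  87  91  89  94 106 131
0.068  59  54  41  44  46  49  52  52  51  48  56  67  64  57  78  73  85  78  87  96  88  86  89  88  92  89  88  85  89  84  79  76  80  86  81  81  82  67  62  81  81  81  92 103 104 1
[... 966 characters left out ...]
92  93  90  95  95  96  93  96  94  93  94  96  93  96 102 104 104 102  98  91  86
0.050  58  61  62  63  64  68  73  76  78  78  79  80  79  79  79  83  89  89  88  83  78  71  70  71  74  82  80  78  86  93  96  96  97  95  96  97  96  96  97  95  96  97  98 100 102 102 101  97  92  87
0.047  64  68  72  75  81  82  83  83  83  83  85  84  85  87  88  91  93  93  92  93  90  90  94  93  93  93  95  93  91  93  93  93  96  92  93  90  86  87  88  90  92  94 100  98  98 104 101  91  96  90
      -74 -71 -68 -65 -62 -59 -56 -53 -50 -47 -44 -41 -38 -35 -32 -29 -26 -23 -20 -17 -14 -11  -8  -5  -2   1   4   7  10  13  16  19  22  25  28  31  34  37  40  43  46  49  52  55  58  61  64  67  70  73
```

Run:
```python
from h import *
to(.6275,.1645,.20,175)
```

```text
pos [0.6991 0.1211 0.1245] ang 45.2 d [-0.066 -0.271 -0.252] yaw -0.7211
```

Emit:
{"method": "servo_tool", "body": {
  "commands": [
    {"dx": 0, "dy": 0, "dz": -0.13, "yaw": 0, "grip": -1},
    {"dx": 0, "dy": 0, "dz": -0.25, "yaw": -0.04, "grip": -1},
    {"dx": -0.066, "dy": -0.271, "dz": -0.25, "yaw": -0.72, "grip": -1},
    {"dx": -0.066, "dy": -0.271, "dz": -0.25, "yaw": -0.72, "grip": -1},
    {"dx": -0.066, "dy": -0.271, "dz": -0.25, "yaw": -0.72, "grip": -1}
  ]
}}

```text
time: 7.13
ee_pos: [0.6224, 0.1672, 0.2008]
eef_rot: [0.797, 0.604, -0.001, -0.001]
ft_force: [0.6, 0.5, -0.5]
width: 0.0301
grasp_force: 0.0
```

Emit:
{"method": "servo_tool", "body": {
  "commands": [
    {"dx": 0, "dy": 0, "dz": 0, "yaw": -0.5, "grip": -1},
    {"dx": 0, "dy": 0, "dz": 0, "yaw": -0.5, "grip": -1},
    {"dx": 0, "dy": 0, "dz": 0, "yaw": -0.5, "grip": -1},
    {"dx": 0, "dy": 0, "dz": 0, "yaw": -0.5, "grip": -1},
    {"dx": 0, "dy": 0, "dz": 0, "yaw": -0.5, "grip": -1}
  ]
}}

```text
time: 7.55
ee_pos: [0.628, 0.1649, 0.2009]
eef_rot: [0.573, 0.82, 0.001, 0.001]
ft_force: [-0.2, -0.4, -0.3]
width: 0.064
grasp_force: 0.0
```

Emit:
{"method": "servo_tool", "body": {
  "commands": [
    {"dx": 0, "dy": 0, "dz": 0, "yaw": -0.24, "grip": -1},
    {"dx": 0, "dy": 0, "dz": 0, "yaw": -0.24, "grip": -1},
    {"dx": 0, "dy": 0, "dz": 0, "yaw": -0.24, "grip": -1},
    {"dx": 0, "dy": 0, "dz": 0, "yaw": -0.24, "grip": -1},
    {"dx": 0, "dy": 0, "dz": 0, "yaw": -0.24, "grip": -1}
  ]
}}

```text
time: 7.97
ee_pos: [0.6281, 0.1649, 0.2008]
eef_rot: [0.293, 0.956, 0.001, 0.001]
ft_force: [0.1, 1.0, 0.1]
width: 0.0876
grasp_force: 0.0
```

Run:
```python
from h import *
to(.6275,.1645,.20,175)
```

```text
pos [0.6281 0.1649 0.2008] ang 145.88 d [ 0.001 -0.002  0.003] yaw -0.1618
```

Emit:
{"method": "servo_tool", "body": {
  "commands": [
    {"dx": 0, "dy": 0, "dz": 0, "yaw": -0.162, "grip": -1},
    {"dx": 0, "dy": 0, "dz": 0, "yaw": -0.162, "grip": -1},
    {"dx": 0, "dy": 0, "dz": 0, "yaw": -0.162, "grip": -1},
    {"dx": 0, "dy": 0, "dz": 0, "yaw": -0.162, "grip": -1},
    {"dx": 0, "dy": 0, "dz": 0, "yaw": -0.162, "grip": -1}
  ]
}}

```text
time: 8.38
ee_pos: [0.6281, 0.1648, 0.2008]
eef_rot: [0.044, 0.999, 0.0, 0.001]
ft_force: [0.2, -0.2, 0.2]
width: 0.0881
grasp_force: 0.0
```

Emit:
{"method": "servo_tool", "body": {
  "commands": [
    {"dx": 0, "dy": 0, "dz": 0.12, "yaw": 0, "grip": -1},
    {"dx": 0, "dy": 0, "dz": 0.2, "yaw": 0, "grip": -1},
    {"dx": 0, "dy": 0, "dz": 0.243, "yaw": 0, "grip": -1},
    {"dx": 0, "dy": 0, "dz": 0.243, "yaw": 0, "grip": -1}
  ]
}}

```text
time: 8.72
ee_pos: [0.6258, 0.1643, 0.1242]
eef_rot: [0.049, 0.999, -0.001, -0.002]
ft_force: [-0.1, 0.5, -1.4]
width: 0.0876
grasp_force: 0.0
```

Run:
```python
from fit import *
to(.6275,.1645,.128,175)
w=vision.camera_model('wrist'); im=vision.read_camera('wrist')[:,:,::-1].copy(); cv2.imwrite('pics/w3.png',im)
e=robot.get_state()['ee_pos']; c=proj(w,[e[0],e[1],.137],1)[0]; print(c)
x,y=c.astype(int); x0,y0=x-60,y-45
for dx in (-.01,0,.01):
    t=np.arange(0,6.3,.1); 
    if dx==0:
        for u in proj(w,np.array([e[0],e[1],.137])+np.c_[.0105*np.cos(t),.0105*np.sin(t),0*t],1): cv2.circle(im,tuple(u.astype(int)),0,(0,255,0),-1)
cv2.imwrite('pics/cap.png',cv2.resize(im[y0:y0+90,x0:x0+120],None,fx=6,fy=6,interpolation=2)); print(x0,y0)
```

```text
pos [0.6258 0.1643 0.1242] ang 174.36 d [-0.006  0.001 -0.013] yaw -0.0035
[279.1122 285.0685]
219 240
```

View pics/cap.png

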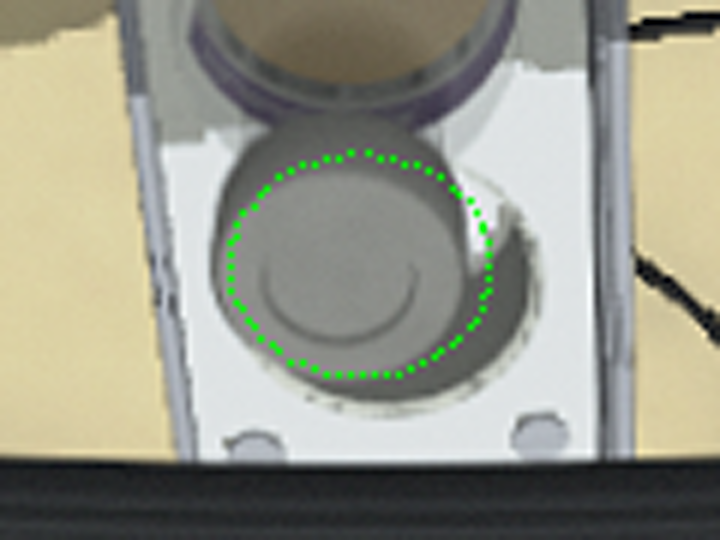

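Emit:
{"method": "servo_tool", "body": {
  "commands": [
    {"dx": 0, "dy": -0.004, "dz": -0.01, "yaw": -0.004, "grip": -1},
    {"dx": 0, "dy": -0.004, "dz": -0.01, "yaw": -0.004, "grip": 1},
    {"dx": 0, "dy": -0.004, "dz": -0.01, "yaw": -0.004, "grip": 1},
    {"dx": 0, "dy": -0.004, "dz": -0.01, "yaw": -0.004, "grip": 1},
    {"dx": 0, "dy": -0.004, "dz": -0.01, "yaw": -0.004, "grip": 1}
  ],
  "newtons": 20
}}

```text
time: 9.18
ee_pos: [0.6278, 0.1636, 0.1308]
eef_rot: [0.043, 0.999, 0.0, 0.001]
ft_force: [0.2, 0.7, 0.1]
width: 0.0645
grasp_force: 0.0
```

Emit:
{"method": "servo_tool", "body": {
  "commands": [
    {"dx": 0, "dy": 0, "dz": 0, "yaw": 0, "grip": 1},
    {"dx": 0, "dy": 0, "dz": 0, "yaw": 0, "grip": 1},
    {"dx": 0, "dy": 0, "dz": 0, "yaw": 0, "grip": 1},
    {"dx": 0, "dy": 0, "dz": 0, "yaw": 0, "grip": 1},
    {"dx": 0, "dy": 0, "dz": 0, "yaw": 0, "grip": 1}
  ]
}}

```text
time: 9.6
ee_pos: [0.6274, 0.1635, 0.1298]
eef_rot: [0.043, 0.999, -0.0, -0.0]
ft_force: [-0.4, -0.9, 0.2]
width: 0.0314
grasp_force: 0.0
```

Emit:
{"method": "servo_tool", "body": {
  "commands": [
    {"dx": 0, "dy": 0, "dz": 0.01, "yaw": 0, "grip": 1},
    {"dx": 0, "dy": 0, "dz": 0.01, "yaw": 0, "grip": 1},
    {"dx": 0, "dy": 0, "dz": 0.01, "yaw": 0, "grip": 1},
    {"dx": 0, "dy": 0, "dz": 0.01, "yaw": 0, "grip": 1},
    {"dx": 0, "dy": 0, "dz": 0.01, "yaw": 0, "grip": 1}
  ]
}}

```text
time: 10.02
ee_pos: [0.6273, 0.1633, 0.1267]
eef_rot: [0.043, 0.999, -0.0, -0.0]
ft_force: [0.5, -1.3, 0.3]
width: 0.0212
grasp_force: 18.9
```

Emit:
{"method": "servo_tool", "body": {
  "commands": [
    {"dx": 0, "dy": 0, "dz": -0.01, "yaw": 0, "grip": 1},
    {"dx": 0, "dy": 0, "dz": -0.04, "yaw": 0, "grip": 1},
    {"dx": 0, "dy": 0, "dz": -0.08, "yaw": 0, "grip": 1},
    {"dx": 0, "dy": 0, "dz": -0.13, "yaw": 0, "grip": 1},
    {"dx": 0, "dy": 0, "dz": -0.18, "yaw": 0, "grip": 1}
  ]
}}

```text
time: 10.43
ee_pos: [0.6275, 0.1638, 0.1825]
eef_rot: [0.043, 0.999, 0.0, 0.0]
ft_force: [-0.5, -0.4, -1.4]
width: 0.0213
grasp_force: 19.3
```

Emit:
{"method": "servo_tool", "body": {
  "commands": [
    {"dx": -0.06, "dy": 0.004, "dz": 0, "yaw": 0, "grip": 1},
    {"dx": -0.13, "dy": 0.008, "dz": 0, "yaw": 0, "grip": 1},
    {"dx": -0.186, "dy": 0.012, "dz": 0, "yaw": 0, "grip": 1},
    {"dx": -0.186, "dy": 0.012, "dz": 0, "yaw": 0, "grip": 1},
    {"dx": -0.186, "dy": 0.012, "dz": 0.06, "yaw": 0, "grip": 1}
  ]
}}

```text
time: 10.85
ee_pos: [0.6863, 0.1631, 0.1674]
eef_rot: [0.043, 0.999, 0.001, 0.004]
ft_force: [1.2, 0.5, -1.2]
width: 0.0212
grasp_force: 19.3
```

Emit:
{"method": "servo_tool", "body": {
  "commands": [
    {"dx": 0, "dy": 0, "dz": 0.015, "yaw": 0, "grip": 1},
    {"dx": 0, "dy": 0, "dz": 0.03, "yaw": 0, "grip": 1},
    {"dx": 0, "dy": 0, "dz": 0.04, "yaw": 0, "grip": 1},
    {"dx": 0, "dy": 0, "dz": 0.04, "yaw": 0, "grip": 1}
  ]
}}

```text
time: 11.18
ee_pos: [0.6832, 0.1623, 0.1515]
eef_rot: [0.043, 0.999, -0.0, 0.0]
ft_force: [-0.6, -0.3, 1.5]
width: 0.0213
grasp_force: 19.5
```

Emit:
{"method": "servo_tool", "body": {
  "commands": [
    {"dx": 0, "dy": 0, "dz": 0.01, "yaw": 0, "grip": 1},
    {"dx": 0, "dy": 0, "dz": 0.01, "yaw": 0, "grip": 1}
  ]
}}

```text
time: 11.35
ee_pos: [0.6849, 0.1621, 0.1506]
eef_rot: [0.043, 0.999, 0.0, 0.002]
ft_force: [0.0, -3.0, 9.5]
width: 0.0207
grasp_force: 20.1
```

Run:
```python
from fit import *
st=robot.get_state(); print(st['ft_force'],st['ft_torque'],st['ee_pos'])
d2=cv2.imread('pics/w3.png')
```

```text
[ 0.0115 -2.9853  9.5249] [-0.5258  0.1147 -0.0066] [0.6849 0.1621 0.1506]
```

Emit:
{"method": "servo_tool", "body": {
  "commands": [
    {"dx": 0, "dy": 0, "dz": -0.022, "yaw": 0, "grip": 1},
    {"dx": -0.0035, "dy": -0.005, "dz": -0.022, "yaw": 0, "grip": 1},
    {"dx": -0.0035, "dy": -0.005, "dz": -0.01, "yaw": 0, "grip": 1},
    {"dx": -0.0035, "dy": -0.005, "dz": 0, "yaw": 0, "grip": 1},
    {"dx": -0.0035, "dy": -0.005, "dz": 0.0, "yaw": 0, "grip": 1}
  ]
}}

```text
time: 11.77
ee_pos: [0.6836, 0.1602, 0.1466]
eef_rot: [0.043, 0.999, -0.001, -0.001]
ft_force: [0.9, -2.7, -1.0]
width: 0.0207
grasp_force: 20.0
```

Run:
```python
from fit import *
st=robot.get_state(); print(st['ft_force'],st['ft_torque'],st['ee_pos'])
```

```text
[ 0.8877 -2.6962 -0.9857] [-0.524  -0.2371  0.0051] [0.6836 0.1602 0.1466]
```

Emit:
{"method": "servo_tool", "body": {
  "commands": [
    {"dx": 0, "dy": -0.005, "dz": 0, "yaw": 0, "grip": 1},
    {"dx": 0, "dy": -0.005, "dz": 0.006, "yaw": 0, "grip": 1},
    {"dx": 0, "dy": -0.005, "dz": 0.013, "yaw": 0, "grip": 1},
    {"dx": 0, "dy": -0.005, "dz": 0.013, "yaw": 0, "grip": 1}
  ]
}}

```text
time: 12.1
ee_pos: [0.6838, 0.1592, 0.1433]
eef_rot: [0.043, 0.999, -0.0, -0.0]
ft_force: [1.1, -0.0, -1.3]
width: 0.0209
grasp_force: 19.9
```

Run:
```python
from fit import *
st=robot.get_state(); print(st['ft_force'],st['ft_torque'],st['ee_pos'],st['width'])
```

```text
[ 1.0926 -0.018  -1.3044] [-0.1633 -0.19    0.049 ] [0.6838 0.1592 0.1433] 0.020921686321188803
```

Emit:
{"method": "servo_tool", "body": {
  "commands": [
    {"dx": 0, "dy": 0, "dz": 0, "yaw": 0, "grip": 1},
    {"dx": 0.028, "dy": 0, "dz": -0.004, "yaw": 0, "grip": 1},
    {"dx": 0.056, "dy": 0, "dz": -0.006, "yaw": 0, "grip": 1},
    {"dx": 0.084, "dy": 0, "dz": -0.005, "yaw": 0, "grip": 1},
    {"dx": 0.112, "dy": 0, "dz": -0.002, "yaw": 0, "grip": 1}
  ],
  "newtons": 6
}}

```text
time: 12.52
ee_pos: [0.6495, 0.1623, 0.1448]
eef_rot: [0.043, 0.999, 0.0, 0.0]
ft_force: [-0.2, -1.0, -1.4]
width: 0.0216
grasp_force: 5.9
```

Run:
```python
from fit import *
st=robot.get_state(); print(st['ft_force'],st['ft_torque'],st['ee_pos'],st['width'])
```

```text
[-0.2007 -0.9808 -1.3854] [-0.0553 -0.1312  0.0189] [0.6495 0.1623 0.1448] 0.02161225274063085
```

Emit:
{"method": "servo_tool", "body": {
  "commands": [
    {"dx": 0.027, "dy": 0, "dz": 0.006, "yaw": 0, "grip": 1},
    {"dx": 0.054, "dy": 0, "dz": 0.0133, "yaw": 0, "grip": 1},
    {"dx": 0.075, "dy": 0, "dz": 0.0215, "yaw": 0, "grip": 1},
    {"dx": 0.095, "dy": 0, "dz": 0.031, "yaw": 0, "grip": 1},
    {"dx": 0.115, "dy": 0, "dz": 0.042, "yaw": 0, "grip": 1}
  ]
}}

```text
time: 12.93
ee_pos: [0.6157, 0.1652, 0.1318]
eef_rot: [0.043, 0.999, 0.0, 0.0]
ft_force: [1.8, -0.6, -0.7]
width: 0.0215
grasp_force: 5.9
```

Emit:
{"method": "servo_tool", "body": {
  "commands": [
    {"dx": 0.014, "dy": 0, "dz": 0.009, "yaw": 0, "grip": 1},
    {"dx": 0.022, "dy": 0, "dz": 0.014, "yaw": 0, "grip": 1},
    {"dx": 0.022, "dy": 0, "dz": 0.014, "yaw": 0, "grip": 1}
  ]
}}

```text
time: 13.18
ee_pos: [0.6089, 0.1656, 0.1272]
eef_rot: [0.043, 0.999, -0.0, -0.001]
ft_force: [0.8, -0.1, -1.1]
width: 0.0215
grasp_force: 5.9
```

Run:
```python
from fit import *
st=robot.get_state(); print(st['ft_force'],st['ft_torque'],st['ee_pos'],st['width'])
for n in('side','wrist','scene'): cv2.imwrite(f'pics/{n}4.png',vision.read_camera(n)[:,:,::-1])
import pickle; pickle.dump(vision.camera_model('wrist'),open('w4.pkl','wb'))
```

```text
[ 0.7818 -0.1065 -1.1123] [-0.0504 -0.0391  0.0066] [0.6089 0.1656 0.1272] 0.021504044038207062
```

Emit:
{"method": "servo_tool", "body": {
  "commands": [
    {"dx": 0, "dy": 0, "dz": 0, "yaw": 0, "grip": 1},
    {"dx": 0, "dy": 0, "dz": 0, "yaw": 0, "grip": 1},
    {"dx": 0, "dy": 0, "dz": -0.03, "yaw": 0, "grip": 1},
    {"dx": 0, "dy": 0, "dz": -0.1, "yaw": 0, "grip": 1},
    {"dx": 0, "dy": 0, "dz": -0.2, "yaw": 0, "grip": 1}
  ],
  "newtons": 50
}}

```text
time: 13.75
ee_pos: [0.6078, 0.1651, 0.1864]
eef_rot: [0.043, 0.999, -0.001, -0.003]
ft_force: [0.0, 0.0, -1.0]
width: 0.0197
grasp_force: 48.6
```

Emit:
{"method": "servo_tool", "body": {
  "commands": [
    {"dx": 0, "dy": 0, "dz": -0.1, "yaw": 0, "grip": 1},
    {"dx": 0, "dy": 0, "dz": -0.2, "yaw": 0, "grip": 1},
    {"dx": 0, "dy": 0, "dz": -0.2, "yaw": 0, "grip": 1},
    {"dx": 0, "dy": 0, "dz": -0.2, "yaw": 0, "grip": 1}
  ]
}}

```text
time: 14.08
ee_pos: [0.6107, 0.1659, 0.2504]
eef_rot: [0.043, 0.999, 0.001, 0.002]
ft_force: [0.1, -0.0, -1.3]
width: 0.0198
grasp_force: 48.6
```

```bash
cat > rd.py <<'E'
from fit import *
# picks on base plate in side crop, z ~ .01 and post
for u in((78,310),(113,390),(230,350),(187,265),(117,326)): print('base',u,plane(*D(*u),.008)[:2])
print('post top?',plane(*D(68,100),.30)[:2])
print('head top sd',[plane(*D(*u),.29)[:2] for u in((187,38),(250,100),(165,160),(130,68))])
E
python3 rd.py
python3 - <<'E'
from fit import *
import pickle
st=robot.get_state(); print(st['ft_force'],st['ee_pos'],st['width'],st['eef_rot'])
for n in('side','scene'): cv2.imwrite(f'pics/{n}5.png',vision.read_camera(n)[:,:,::-1])
pickle.dump(vision.camera_model('wrist'),open('w5.pkl','wb')); cv2.imwrite('pics/wrist5.png',vision.read_camera('wrist')[:,:,::-1])
e=st['ee_pos']; print([proj(m,e)[0] for m in(s,d)],proj(vision.camera_model('wrist'),e,1))
E
```

```text
base (78, 310) [ 0.7725 -0.0589]
base (113, 390) [0.7539 0.0273]
base (230, 350) [0.651 0.009]
base (187, 265) [ 0.6718 -0.0864]
base (117, 326) [ 0.7417 -0.0353]
post top? [ 0.7417 -0.0203]
head top sd [array([ 0.6551, -0.0697]), array([ 0.624 , -0.0044]), array([0.6874, 0.0348]), array([ 0.6975, -0.0501])]
[ 0.0566 -0.0474 -1.3448] [0.6107 0.1659 0.2504] 0.01975483737682654 [0.0428 0.9991 0.0006 0.0021]
[array([275.9963, 171.3661]), array([294.7966, 194.5251])] [[279.6178 277.6387]]
```

```bash
cat > rd.py <<'E'
from fit import *
def RW(q,L): # reader local -> world
    c,n=np.cos(q[2]),np.sin(q[2]); L=np.atleast_2d(L); return np.c_[q[0]+c*L[:,0]-n*L[:,1],q[1]+n*L[:,0]+c*L[:,1],L[:,2]]
def head(L): # head local -> reader local
    r=R.from_matrix(np.array([[.70711,0,-.70711],[0,1,0],[.70711,0,.70711]])) # cols: x=(.7,0,.7), z=(-.7,0,.7)
    return r.apply(np.atleast_2d(L))+[-.12,0,.262]
base=np.array([[0,-.05,.008],[0,.05,.008],[-.11,.05,.008],[-.11,-.05,.008]])
pk=[D(*u) for u in((78,310),(113,390),(230,350),(187,265))]
f=least_squares(lambda q:np.ravel([proj(m,x)[0]-uv for x,(m,uv) in zip(RW(q,base),pk)]),[.763,-.016,.2]); q=f.x
E
cat > comp.py <<'E'
from rd import *
print(q,np.degrees(q[2]),f.fun.round(1))
bx=np.array([[i,j,k] for i in(-.0255,.0255) for j in(-.034,.034) for k in(-.022,.022)])
o=np.zeros((600,800,3),np.uint8)
def panel(im,m,x0,y0,wd,ht,k,X,Y,lines=()):
    a=cv2.resize(im[y0:y0+ht,x0:x0+wd],None,fx=k,fy=k,interpolation=2)
    for P,Q,c in lines:
        u,v=[tuple(((proj(m,z)[0]-[x0,y0]+.5)*k).astype(int)) for z in(P,Q)]; cv2.line(a,u,v,c,1)
    o[Y:Y+a.shape[0],X:X+a.shape[1]]=a
Hb=RW(q,head(bx)); L=[(Hb[i],Hb[j],(0,255,0) if i>3 or j>3 else (0,0,255)) for i in range(8) for j in range(i) if (np.abs(bx[i]-bx[j])>0).sum()==1]
Bb=RW(q,base); L+=[(Bb[i],Bb[i-1],(0,255,255)) for i in range(4)]
L+=[(*RW(q,[[-.025,0,.008],[-.025,0,.3]]),(255,0,255))]
rd=cv2.imread('pics/side0.png'); panel(rd,d,195,90,100,130,3.5,0,0,L)
panel(cv2.imread('pics/scene0.png'),s,322,200,80,70,4,355,0,L[:12])
panel(cv2.imread('pics/scene5.png'),s,240,140,75,80,4,355,280)
panel(cv2.imread('pics/side5.png'),d,250,160,70,75,4,0,300) if 0 else None
w5=cv2.imread('pics/wrist5.png'); o[280:600,660:800]=cv2.resize(w5[200:360,245:315],None,fx=2,fy=2)
S5=cv2.imread('pics/side5.png'); o[0:270,680:800]=cv2.resize(S5[150:240,265:305],None,fx=3,fy=3,interpolation=2)
cv2.imwrite('pics/comp.png',o)
E
python3 comp.py
```

```text
[ 0.766  -0.0159  0.2153] 12.334278668014692 [-1.8 -1.5 -0.2  1.9  1.2 -0.1  0.8 -0.7]
```

View pics/comp.png

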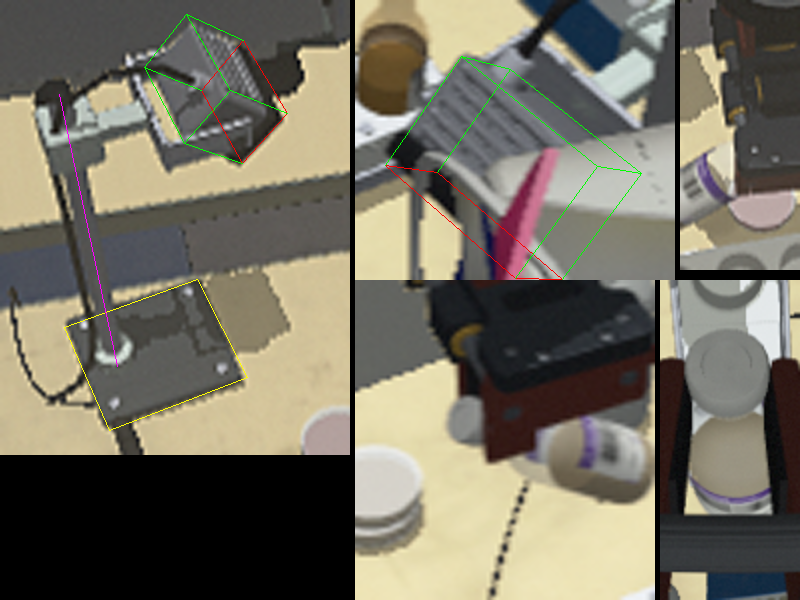

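Run:
```python
from rd import *
P=lambda u,v:(195+(u+.5)/3.5-.5,90+(v+.5)/3.5-.5)
b=np.array([plane(d,P(*u),.010)[:2] for u in((83,325),(115,402),(222,368),(187,291))])
print(b,'center',b.mean(0),'plate centre fit',RW(q,[-.055,0,0]))
for i,j in((2,1),(3,0),(0,1),(3,2)): v=b[j]-b[i]; print(np.degrees(np.arctan2(v[1],v[0])),np.linalg.norm(v))
# head corner picks side panel & scene panel
bx=np.array([[.0255,.0,0]])
pk2=[((.0255,-.034,.022),d,P(189,16)),((-.0255,.034,-.022),d,P(243,164)),((-.0255,-.034,-.022),d,P(0,0)),((-.0255,.034,.022),d,None)]
for c in [(i,j,k) for i in(-1,1) for j in(-1,1) for k in(-1,1)]:
    X=RW(q,head(np.array(c)*[.0255,.034,.022])); u=proj(d,X)[0]; v=proj(s,X)[0]
    print(c,((u-[195,90])*3.5).round(0),((v-[322,200])*4+[355,0]).round(0))
```

```text
[[ 0.7622 -0.0625]
 [ 0.7478  0.0114]
 [ 0.6645 -0.0014]
 [ 0.6785 -0.0773]] center [ 0.7132 -0.0325] plate centre fit [[ 0.7122 -0.0277  0.    ]]
8.744491634572523 0.08425476613070791
10.043024979414259 0.08499223750720276
101.01884100705561 0.07522572268862555
100.43082461879828 0.07712593928482041
(-1, -1, -1) [200.  89.] [561. 278.]
(-1, -1, 1) [242.  39.] [514. 276.]
(-1, 1, -1) [241. 162.] [435. 170.]
(-1, 1, 1) [286. 112.] [384. 163.]
(1, -1, -1) [142.  66.] [639. 172.]
(1, -1, 1) [185.  13.] [596. 164.]
(1, 1, -1) [183. 141.] [508.  67.]
(1, 1, 1) [229.  89.] [460.  55.]
```

```bash
cat > pur.py <<'E'
from rd import *
import pickle,sys
from scipy.spatial import cKDTree
tag=sys.argv[1]; tx=float(sys.argv[2]); e=np.array(eval(sys.argv[3]))
w=pickle.load(open(f'w{tag}.pkl','rb'))
C={n:(m,fi,cv2.imread(f'pics/{n}{tag}.png')) for n,m,fi in(('side',d,0),('scene',s,0),('wrist',w,1))}
def pose(th,ph,rho): # bottle axes: tilt th about tool y, side lean ph, roll rho about axis
    t=np.radians(tx+180); b=R.from_euler('z',t)
    return b*R.from_euler('x',ph)*R.from_euler('y',-th)*R.from_euler('z',rho)  # local +x = barcode dir
def pts(p,sv,ang,r=.0186):
    q=pose(p[0],p[1],p[2] if len(p)>2 else 0); 
    return e+[0,0,-.002]+q.apply(np.c_[r*np.cos(ang),r*np.sin(ang),sv-.106+0*ang]),q.apply(np.c_[np.cos(ang),np.sin(ang),0*ang])
obs={}
for n,(m,fi,im) in C.items():
    c=proj(m,e+np.array([.02,0,-.035]),fi)[0]; x,y=c.astype(int); h=45 if fi else 28
    a=im[y-h:y+h,x-h:x+h].astype(int); B_,G_,R_=a[...,0],a[...,1],a[...,2]
    M=(B_-G_>22)&(R_-G_>5)&(B_>R_)
    k,lab,st,cc=cv2.connectedComponentsWithStats(M.astype(np.uint8),connectivity=8)
    M=lab==1+np.argmax(st[1:,4]) if k>1 else M
    yy,xx=np.nonzero(M); obs[n]=np.c_[xx+x-h,yy+y-h]; print(n,len(xx),obs[n].mean(0) if len(xx) else '', obs[n].min(0),obs[n].max(0))
A=np.arange(0,6.283,.03)
def res(p):
    out=[]
    for n,(m,fi,im) in C.items():
        if n not in use or len(obs[n])<6: continue
        sv=np.repeat(np.linspace(p[2]-.002,p[2]+.002,3),len(A)); X,N=pts(p[:2],sv,np.tile(A,3)); vis=((m['eye']-X)*N).sum(1)>0
        u=proj(m,X[vis],fi); o=obs[n]
        i=cKDTree(u).query(o)[1]; out.append((np.mean(u[i]-o,axis=0)*3).ravel()); out.append(((u[i]-o)/np.sqrt(len(o))).ravel())
    return np.concatenate(out)
for use in(('side','scene','wrist'),('side','scene'),('wrist',)):
    f=least_squares(res,[.79,0,.059],diff_step=1e-3,x_scale=[.1,.1,.01]); print(use,np.degrees(f.x[:2]),f.x[2],f.cost)
E
python3 pur.py 5 175.09 '[.6107,.1659,.2504]'
```

```text
side 56 [274.1071 209.0357] [271 201] [279 215]
scene 38 [298.2368 180.0263] [296 174] [300 186]
wrist 103 [282.2524 307.7282] [261 300] [299 311]
('side', 'scene', 'wrist') [36.0753  0.7683] 0.059131347272772763 31.512576864245077
('side', 'scene') [43.9083 10.5959] 0.05995491768041108 0.7383491679240406Traceback (most recent call last):
  File "pur.py", line 31, in <module>
    f=least_squares(res,[.79,0,.059],diff_step=1e-3,x_scale=[.1,.1,.01]); print(use,np.degrees(f.x[:2]),f.x[2],f.cost)
    return func(*args, **kwargs)
    result = trf(vector_fun.fun, vector_fun.jac, x0, f0, J0, lb, ub, ftol, xtol,
                 gtol, max_nfev, x_scale, loss_function, tr_solver,
                 tr_options.copy(), verbose, callback=callback_wrapped)
    return trf_no_bounds(
        fun, jac, x0, f0, J0, ftol, xtol, gtol, max_nfev, x_scale,
        loss_function, tr_solver, tr_options, verbose, callback=callback)
    f_new = fun(x_new)
    self._update_fun()
    ~~~~~~~~~~~~~~~~^^
    self.f = self.fun_wrapped(xp_copy(self.x))
             ~~~~~~~~~~~~~~~~^^^^^^^^^^^^^^^^^
    return np.atleast_1d(self.fun(x))
                         ~~~~~~~~^^^
    return self.f(x, *self.args, **self.kwargs)
           ~~~~~~^^^^^^^^^^^^^^^^^^^^^^^^^^^^^^
  File "pur.py", line 28, in res
    i=cKDTree(u).query(o)[1]; out.append((np.mean(u[i]-o,axis=0)*3).ravel()); out.append(((u[i]-o)/np.sqrt(len(o))).ravel())
                                                  ~^^^
IndexError: index 0 is out of bounds for axis 0 with size 0
```

```bash
sed -i '/^for use in/,$d' pur.py
cat > pg.py <<'E'
exec(open('pur.py').read())
for ph in(0,5,10):
  for th in(40,44,48):
    r=[]
    for n,(m,fi,im) in C.items():
        sv=np.repeat([.0575,.0595,.0615],len(A)); X,N=pts([np.radians(th),np.radians(ph)],sv,np.tile(A,3)); vis=((m['eye']-X)*N).sum(1)>.0
        u=proj(m,X[vis],fi); r+=[u.mean(0).round(1).tolist(),u.min(0).round().tolist(),u.max(0).round().tolist()]
    print(ph,th,*r)
E
python3 pg.py 5 175.09 '[.6107,.1659,.2504]'
```

```text
side 56 [274.1071 209.0357] [271 201] [279 215]
scene 38 [298.2368 180.0263] [296 174] [300 186]
wrist 103 [282.2524 307.7282] [261 300] [299 311]
0 40 [276.4, 208.4] [272.0, 198.0] [285.0, 215.0] [295.6, 184.0] [286.0, 173.0] [300.0, 191.0] [279.2, 312.0] [256.0, 304.0] [302.0, 316.0]
0 44 [275.3, 207.7] [271.0, 198.0] [284.0, 215.0] [296.9, 182.3] [288.0, 171.0] [301.0, 190.0] [279.3, 315.0] [253.0, 304.0] [306.0, 321.0]
0 48 [274.3, 206.9] [270.0, 197.0] [282.0, 214.0] [298.1, 180.7] [290.0, 169.0] [302.0, 189.0] [279.3, 318.8] [252.0, 306.0] [307.0, 326.0]
5 40 [276.8, 209.7] [272.0, 200.0] [286.0, 216.0] [295.2, 182.8] [286.0, 171.0] [300.0, 190.0] [292.0, 310.3] [267.0, 295.0] [312.0, 316.0]
5 44 [275.7, 208.9] [271.0, 199.0] [284.0, 216.0] [296.6, 181.3] [288.0, 170.0] [301.0, 189.0] [289.3, 314.4] [261.0, 298.0] [312.0, 321.0]
5 48 [274.7, 208.1] [270.0, 198.0] [283.0, 215.0] [297.7, 179.5] [289.0, 168.0] [302.0, 188.0] [287.4, 318.5] [258.0, 301.0] [312.0, 326.0]
10 40 [277.4, 211.0] [272.0, 201.0] [287.0, 217.0] [294.9, 181.5] [285.0, 170.0] [299.0, 189.0] [301.9, 307.0] [275.0, 284.0] [318.0, 317.0]
10 44 [276.2, 210.1] [271.0, 200.0] [285.0, 217.0] [296.3, 179.8] [288.0, 168.0] [300.0, 188.0] [297.9, 312.7] [269.0, 291.0] [317.0, 321.0]
10 48 [275.1, 209.1] [270.0, 199.0] [283.0, 216.0] [297.5, 178.3] [290.0, 167.0] [301.0, 187.0] [294.7, 317.6] [264.0, 296.0] [317.0, 326.0]
```

```bash
cat > ax.py <<'E'
exec(open('pur.py').read())
for ph in(-5,0,5):
  for th in(35,40,45,50):
    q_=pose(np.radians(th),np.radians(ph),0); Z=[e+[0,0,-.002]+q_.apply([0,0,sv-.106]) for sv in(.118,.06,.0)]
    r=[]
    for n,(m,fi,im) in C.items():
        u=np.array([proj(m,z,fi)[0] for z in Z]); v=u[2]-u[1]; r.append((n,u[0].round(1).tolist(),u[2].round(1).tolist(),np.degrees(np.arctan2(v[1],v[0])).round(1)))
    print(ph,th,r)
# gradient-dominant orientation / edge segments near the bottle
for n,(m,fi,im) in C.items():
    if n=='wrist': continue
    c=proj(m,e+np.array([.05,0,-.05]),fi)[0]; x,y=c.astype(int); h=26
    a=cv2.resize(im[y-h:y+h,x-h:x+h],None,fx=4,fy=4,interpolation=2)
    l=cv2.createLineSegmentDetector().detect(cv2.cvtColor(a,6))[0][:,0]
    for g in l:
        L=np.hypot(g[2]-g[0],g[3]-g[1])/4
        if L>7: print(n,(g/4+[x-h,y-h]*2).round(1),'len',L.round(1),'ang',np.degrees(np.arctan2(g[3]-g[1],g[2]-g[0])).round(1))
E
python3 ax.py 5 175.09 '[.6107,.1659,.2504]'
```

```text
side 56 [274.1071 209.0357] [271 201] [279 215]
scene 38 [298.2368 180.0263] [296 174] [300 186]
wrist 103 [282.2524 307.7282] [261 300] [299 311]
-5 35 [('side', [298.5, 192.4], [264.7, 217.0], np.float64(143.9)), ('scene', [272.1, 168.9], [307.6, 198.1], np.float64(39.4)), ('wrist', [281.4, 272.1], [270.3, 287.3], np.float64(126.3))]
-5 40 [('side', [299.0, 192.5], [261.1, 216.3], np.float64(147.8)), ('scene', [271.7, 169.4], [311.1, 194.8], np.float64(32.9)), ('wrist', [281.3, 270.0], [270.8, 298.2], np.float64(110.4))]
-5 45 [('side', [299.3, 192.6], [257.8, 215.4], np.float64(151.2)), ('scene', [271.3, 169.8], [314.3, 191.4], np.float64(26.6)), ('wrist', [281.1, 267.9], [271.4, 309.1], np.float64(103.4))]
-5 50 [('side', [299.7, 192.7], [254.6, 214.4], np.float64(154.3)), ('scene', [270.9, 170.2], [317.3, 187.8], np.float64(20.7)), ('wrist', [281.0, 265.8], [272.0, 320.0], np.float64(99.5))]
0 35 [('side', [298.5, 192.0], [265.1, 220.2], np.float64(139.8)), ('scene', [272.3, 169.2], [306.0, 195.6], np.float64(38.0)), ('wrist', [279.6, 272.2], [279.3, 287.1], np.float64(91.0))]
0
[... 1676 characters left out ...]
47.  202.9 256.7 199.9] len 10.2 ang -17.5
scene [284.1 182.5 274.  185.8] len 10.7 ang 161.7
scene [310.4 196.1 300.5 195.3] len 10.0 ang -175.6
scene [314.2 160.2 313.4 172.6] len 12.4 ang 94.1
scene [295.7 174.2 285.6 177.4] len 10.6 ang 162.6
scene [300.5 194.4 284.6 190.4] len 16.4 ang -165.9
scene [315.  191.  309.6 195.9] len 7.3 ang 137.7
scene [311.3 177.8 298.9 173.9] len 13.0 ang -162.6
scene [311.9 169.3 294.8 174.7] len 17.9 ang 162.6
scene [315.7 182.4 314.5 191. ] len 8.7 ang 97.5
scene [305.3 177.7 306.2 185.5] len 7.9 ang 83.5
scene [324.8 177.7 324.8 163.9] len 13.7 ang -89.7
scene [298.9 187.9 311.1 190.5] len 12.4 ang 12.1
scene [289.8 160.2 299.1 157.6] len 9.7 ang -15.8
```

```bash
cat > bf.py <<'E'
exec(open('pur.py').read())
sil={'side':[(262.4,207.4),(272.8,200.8),(266.1,223.),(273.,218.1)],'scene':[(311.3,177.8),(298.9,173.9),(300.5,194.4),(284.6,190.4)]}
cap=np.array([278.6,246.3])
def body(p,sv,ang,r):
    q_=pose(p[3],p[4],0); n=np.c_[np.cos(ang),np.sin(ang),0*ang]
    return e+p[:3]+q_.apply(n*r+np.c_[0*ang,0*ang,sv-.106+0*ang]),q_.apply(n)
def res(p):
    out=[]
    for n,(m,fi,im) in C.items():
        k=3; sv=np.repeat(np.linspace(p[5]-.002,p[5]+.002,k),len(A)); X,N=body(p,sv,np.tile(A,k),.0186); vis=((m['eye']-X)*N).sum(1)>0
        u=proj(m,X[vis],fi); o=obs[n]; i=cKDTree(u).query(o)[1]; out+=[np.mean(u[i]-o,axis=0),((u[i]-o)/np.sqrt(len(o))).ravel()]
        if n in sil:
            ang=np.linspace(-np.pi,np.pi,721); z=np.linspace(0,.065,14)
            X,N=body(p,np.full(721,.03),ang,.0185); f=((m['eye']-X)*N).sum(1); zc=np.nonzero(f[:-1]*f[1:]<0)[0]
            lines=[proj(m,body(p,np.array([0,.06]),np.full(2,ang[j]),.0185)[0],fi) for j in zc]
            for pt in sil[n]:
                ds=[np.cross(L[1]-L[0],np.array(pt)-L[0])/np.linalg.norm(L[1]-L[0]) for L in lines]; out.append([min(ds,key=abs)])
    out.append(proj(w,body(p,np.array([.118]),np.zeros(1),0)[0],1)[0]-cap)
    out.append([(p[5]-.058)/.0015,p[1]/.002]); return np.concatenate(out)
import warnings; warnings.simplefilter('ignore')
f=least_squares(res,[-.005,0,-.005,.85,.03,.058],diff_step=1e-3,x_scale=[.01,.01,.01,.1,.1,.01],loss='soft_l1'); p=f.x
J=np.linalg.pinv(f.jac.T@f.jac); print('pos',p[:3],'th,ph',np.degrees(p[3:5]),p[5],'cost',f.cost,'sd',np.sqrt(np.diag(J))*[1,1,1,57,57,1])
for n in sil: pass
q_=pose(p[3],p[4],0); code=p[:3]+q_.apply([.0185,0,.04-.106]); print('code rel TCP world',code,'foot',p[:3]+q_.apply([0,0,-.106]),'bar dir',q_.apply([1,0,0]))
E
python3 bf.py 5 175.09 '[.6107,.1659,.2504]'
```

```text
side 56 [274.1071 209.0357] [271 201] [279 215]
scene 38 [298.2368 180.0263] [296 174] [300 186]
wrist 103 [282.2524 307.7282] [261 300] [299 311]
pos [-0.0067  0.0005 -0.0106] th,ph [49.9034  2.6961] 0.05821076695391271 cost 7.802187860837832 sd [0.0005 0.0002 0.0002 0.2972 1.2304 0.0007]
code rel TCP world [ 0.0556 -0.0035 -0.0389] foot [ 0.0744 -0.0032 -0.0788] bar dir [ 0.6386 -0.091   0.7641]
```

Emit:
{"method": "servo_tool", "body": {
  "commands": [
    {"dx": 0, "dy": 0, "dz": 0.12, "yaw": 0, "grip": 1},
    {"dx": 0, "dy": 0, "dz": 0.25, "yaw": 0, "grip": 1},
    {"dx": 0, "dy": 0, "dz": 0.34, "yaw": 0, "grip": 1},
    {"dx": 0, "dy": 0, "dz": 0.385, "yaw": 0, "grip": 1},
    {"dx": 0, "dy": 0, "dz": 0.4, "yaw": 0, "grip": 1}
  ]
}}

```text
time: 14.65
ee_pos: [0.608, 0.1651, 0.1244]
eef_rot: [0.043, 0.999, -0.001, -0.002]
ft_force: [0.7, -0.7, 1.2]
width: 0.0201
grasp_force: 49.3
```

Emit:
{"method": "servo_tool", "body": {
  "commands": [
    {"dx": 0, "dy": 0, "dz": 0, "yaw": 0, "grip": 1},
    {"dx": 0, "dy": 0, "dz": 0, "yaw": 0, "grip": 1},
    {"dx": 0, "dy": 0, "dz": 0, "yaw": 0, "grip": 1}
  ],
  "newtons": 3
}}

```text
time: 14.9
ee_pos: [0.6107, 0.1659, 0.1293]
eef_rot: [0.043, 0.999, 0.0, 0.001]
ft_force: [0.2, 0.2, 0.1]
width: 0.0214
grasp_force: 2.9
```

Run:
```python
from fit import *
st=robot.get_state(); print(st['ft_force'],st['ft_torque'],st['ee_pos'],st['width'],st['grasp_force'])
```

```text
[0.1541 0.2403 0.0843] [ 0.0016 -0.0714  0.0032] [0.6107 0.1659 0.1293] 0.021428475972838493 2.8790516143953937
```

Emit:
{"method": "servo_tool", "body": {
  "commands": [
    {"dx": -0.012, "dy": 0, "dz": -0.009, "yaw": 0, "grip": 1},
    {"dx": -0.024, "dy": 0, "dz": -0.017, "yaw": 0, "grip": 1},
    {"dx": -0.035, "dy": 0, "dz": -0.024, "yaw": 0, "grip": 1},
    {"dx": -0.046, "dy": 0, "dz": -0.03, "yaw": 0, "grip": 1},
    {"dx": -0.046, "dy": 0, "dz": -0.03, "yaw": 0, "grip": 1}
  ]
}}

```text
time: 15.32
ee_pos: [0.6247, 0.1645, 0.1378]
eef_rot: [0.043, 0.999, 0.0, 0.001]
ft_force: [0.1, -0.7, -0.5]
width: 0.021
grasp_force: 2.9
```

```bash
cat > snap.py <<'E'
from fit import *
import pickle,sys
t=sys.argv[1]; st=robot.get_state(); ax=R.from_quat(st['eef_rot']).apply([1,0,0])
pickle.dump(vision.camera_model('wrist'),open(f'w{t}.pkl','wb'))
for n in('wrist','side','scene'): cv2.imwrite(f'pics/{n}{t}.png',vision.read_camera(n)[:,:,::-1])
print(st['ft_force'],st['ft_torque'],st['ee_pos'].round(4).tolist(),st['width'],st['grasp_force'],'ang',np.degrees(np.arctan2(ax[1],ax[0])))
E
python3 snap.py 6
cat > th.py <<'E'
exec(open('pur.py').read())
# reference fit at tag 5: s=.106 point at (-.0067,-.0106) in (lean,z) with th=49.9; rotate about pivot (0,-.013)
dirx=np.array([np.cos(np.radians(tx+180)),np.sin(np.radians(tx+180))])
def base5(th):
    dl=th-np.radians(49.9); c,n=np.cos(dl),np.sin(dl); x,z=-.0067,-.0106+.013
    return np.array([x*c-z*n,x*n+z*c-.013])
import warnings; warnings.simplefilter('ignore')
def res(p):
    out=[]; b=base5(p[0]); o3=e+np.r_[dirx*(b[0]+p[2]),b[1]+p[3]]; q_=pose(p[0],p[1],0)
    for n,(m,fi,im) in C.items():
        if len(obs[n])<8: continue
        nn=np.c_[np.cos(A),np.sin(A),0*A]; X=np.concatenate([o3+q_.apply(nn*.0186+[0,0,sv-.106]) for sv in(.0562,.0582,.0602)]); N=np.tile(q_.apply(nn),(3,1)); vis=((m['eye']-X)*N).sum(1)>0
        u=proj(m,X[vis],fi); o=obs[n]; i=cKDTree(u).query(o)[1]; out+=[2*np.mean(u[i]-o,axis=0),((u[i]-o)/np.sqrt(len(o))).ravel()]
    return np.concatenate(out+[[p[1]/.03-1.5,p[2]/.002,p[3]/.002]])
for t0 in (.6,.75,.9):
    f=least_squares(res,[t0,.04,0,0],diff_step=1e-3,x_scale=[.1,.1,.01,.01],loss='soft_l1'); p=f.x; b=base5(p[0]); q_=pose(p[0],p[1],0)
    code=np.r_[dirx*(b[0]+p[2]),b[1]+p[3]]+q_.apply([.0185,0,-.066]); print('th,ph',np.degrees(p[:2]),p[2:],f.cost,'code rel TCP',code,'dir',q_.apply([1,0,0]))
E
python3 th.py 5 175.09 '[.6107,.1659,.2504]'
```

```text
[ 0.1002 -0.6522 -0.5255] [ 0.0713 -0.0896 -0.0426] [0.6247, 0.1645, 0.1378] 0.020987574131148594 2.920477062207283 ang 175.08317360469013
side 56 [274.1071 209.0357] [271 201] [279 215]
scene 38 [298.2368 180.0263] [296 174] [300 186]
wrist 103 [282.2524 307.7282] [261 300] [299 311]Traceback (most recent call last):
  File "th.py", line 16, in <module>
    f=least_squares(res,[t0,.04,0,0],diff_step=1e-3,x_scale=[.1,.1,.01,.01],loss='soft_l1'); p=f.x; b=base5(p[0]); q_=pose(p[0],p[1],0)
    return func(*args, **kwargs)
    result = trf(vector_fun.fun, vector_fun.jac, x0, f0, J0, lb, ub, ftol, xtol,
                 gtol, max_nfev, x_scale, loss_function, tr_solver,
                 tr_options.copy(), verbose, callback=callback_wrapped)
    return trf_no_bounds(
        fun, jac, x0, f0, J0, ftol, xtol, gtol, max_nfev, x_scale,
        loss_function, tr_solver, tr_options, verbose, callback=callback)
    f_new = fun(x_new)
    self._update_fun()
    ~~~~~~~~~~~~~~~~^^
    self.f = self.fun_wrapped(xp_copy(self.x))
             ~~~~~~~~~~~~~~~~^^^^^^^^^^^^^^^^^
    return np.atleast_1d(self.fun(x))
                         ~~~~~~~~^^^
    return self.f(x, *self.args, **self.kwargs)
           ~~~~~~^^^^^^^^^^^^^^^^^^^^^^^^^^^^^^
  File "th.py", line 13, in res
    u=proj(m,X[vis],fi); o=obs[n]; i=cKDTree(u).query(o)[1]; out+=[2*np.mean(u[i]-o,axis=0),((u[i]-o)/np.sqrt(len(o))).ravel()]
                                                                             ~^^^
IndexError: index 0 is out of bounds for axis 0 with size 0
```

```bash
sed -i "s/x_scale=\[.1,.1,.01,.01\],loss='soft_l1'/x_scale=[.1,.1,.01,.01],loss='soft_l1',bounds=([.55,-.2,-.012,-.012],[1.1,.2,.012,.012])/; s/(.6,.75,.9)/(.65,.85)/; s/vis=((m\['eye'\]-X)\*N).sum(1)>0$/vis=((m['eye']-X)*N).sum(1)>0; vis|=(vis.sum()<3)/" th.py; python3 th.py 5 175.09 '[.6107,.1659,.2504]'; python3 th.py 6 175.08 '[.6247, .1645, .1378]'
```

```text
side 56 [274.1071 209.0357] [271 201] [279 215]
scene 38 [298.2368 180.0263] [296 174] [300 186]
wrist 103 [282.2524 307.7282] [261 300] [299 311]
th,ph [39.6681  2.9302] [0.0047 0.0031] 3.1733695109240507 code rel TCP [ 0.0548 -0.0027 -0.0453] dir [ 0.7641 -0.0984  0.6375]
th,ph [48.7656  3.0495] [ 0.001  -0.0019] 1.4447704444716671 code rel TCP [ 0.0561 -0.0032 -0.042 ] dir [ 0.6533 -0.0963  0.751 ]
side 28 [270.2857 237.0357] [268 231] [274 242]
scene 17 [301.9412 221.7647] [300 218] [303 226]
wrist 11 [294.     295.4545] [289 293] [299 297]
th,ph [40.6958  3.6367] [ 0.001  -0.0004] 0.6878771807090946 code rel TCP [ 0.0518 -0.002  -0.0478] dir [ 0.7518 -0.1062  0.6507]
th,ph [46.4997  1.7121] [-0.0011 -0.0024] 1.6092685804405826 code rel TCP [ 0.0528 -0.0036 -0.0446] dir [ 0.684  -0.0806  0.725 ]
```

Emit:
{"method": "servo_tool", "body": {
  "commands": [
    {"dx": 0, "dy": 0, "dz": 0, "yaw": 0, "grip": 1},
    {"dx": 0.007, "dy": 0, "dz": 0.004, "yaw": 0, "grip": 1},
    {"dx": 0.015, "dy": 0, "dz": 0.008, "yaw": 0, "grip": 1},
    {"dx": 0.024, "dy": 0, "dz": 0.013, "yaw": 0, "grip": 1},
    {"dx": 0.024, "dy": 0, "dz": 0.013, "yaw": 0, "grip": 1}
  ],
  "newtons": 6
}}

```text
time: 15.88
ee_pos: [0.6152, 0.165, 0.1323]
eef_rot: [0.043, 0.999, -0.0, -0.001]
ft_force: [0.2, 0.6, -0.9]
width: 0.0213
grasp_force: 5.8
```

Emit:
{"method": "servo_tool", "body": {
  "commands": [
    {"dx": 0, "dy": 0, "dz": 0, "yaw": 0, "grip": 1},
    {"dx": 0, "dy": 0, "dz": 0, "yaw": 0, "grip": 1},
    {"dx": 0, "dy": 0, "dz": -0.03, "yaw": 0, "grip": 1},
    {"dx": 0, "dy": 0, "dz": -0.1, "yaw": 0, "grip": 1},
    {"dx": 0, "dy": 0, "dz": -0.2, "yaw": 0, "grip": 1}
  ],
  "newtons": 50
}}

```text
time: 16.3
ee_pos: [0.6145, 0.1646, 0.1915]
eef_rot: [0.043, 0.999, -0.001, -0.003]
ft_force: [0.5, -0.1, -0.8]
width: 0.0196
grasp_force: 49.0
```

Emit:
{"method": "servo_tool", "body": {
  "commands": [
    {"dx": 0, "dy": 0, "dz": -0.1, "yaw": 0, "grip": 1},
    {"dx": 0, "dy": 0, "dz": -0.2, "yaw": 0, "grip": 1},
    {"dx": 0, "dy": 0, "dz": -0.2, "yaw": 0, "grip": 1},
    {"dx": 0, "dy": 0, "dz": -0.2, "yaw": 0, "grip": 1},
    {"dx": 0, "dy": 0, "dz": -0.2, "yaw": 0, "grip": 1}
  ]
}}

```text
time: 16.72
ee_pos: [0.6157, 0.1649, 0.2526]
eef_rot: [0.043, 0.999, -0.0, -0.0]
ft_force: [-0.1, 0.2, -1.3]
width: 0.0198
grasp_force: 49.0
```

```bash
python3 snap.py 7 | tee s7
python3 - <<'E'
import re,subprocess
t=open('s7').read(); m=re.search(r'\] \[([^\]]*)\] 0\.0',t).group(1); a=t.split('ang')[1].strip()
print(subprocess.run(['python3','th.py','7',a,'['+m+']'],capture_output=True,text=True,cwd='.').stdout)
E
```

```text
[-0.0576  0.1959 -1.3438] [0.0135 0.0671 0.0154] [0.6157, 0.1649, 0.2526] 0.01976556298100502 48.990863216482694 ang 175.08924767059685
side 50 [272.22 209.34] [269 202] [277 215]
scene 32 [300.375 180.5  ] [298 174] [302 186]
wrist 72 [282.4583 302.875 ] [263 297] [299 306]
th,ph [40.9535  3.7969] [0.0038 0.0025] 2.293363874589052 code rel TCP [ 0.0548 -0.0022 -0.0448] dir [ 0.7488 -0.1079  0.654 ]
th,ph [48.6843  3.0881] [ 0.0004 -0.0012] 0.9021468553454914 code rel TCP [ 0.0555 -0.0032 -0.0413] dir [ 0.6543 -0.0968  0.75  ]
```

```bash
python3 ax.py 7 175.09 '[.6157,.1649,.2526]' | grep -E "^(side|scene) \["
python3 - <<'E'
import cv2,numpy as np
for t in '57':
    g=cv2.cvtColor(cv2.imread(f'pics/wrist{t}.png'),6)[215:300,245:315]
    G=cv2.GaussianBlur(cv2.resize(g,None,fx=4,fy=4,interpolation=2),(7,7),0)
    c=cv2.HoughCircles(G,cv2.HOUGH_GRADIENT,1,20,param1=60,param2=22,minRadius=60,maxRadius=110)
    print(t,None if c is None else [(x/4+245,y/4+215,r/4) for x,y,r in c[0][:4]])
E
```

```text
side [280.2 210.2 279.4 193.6] len 16.6 ang -92.5
side [261.9 208.4 270.7 202. ] len 10.8 ang -36.0
side [292.6 213.8 285.5 214.7] len 7.1 ang 172.7
side [270.3 225.9 263.2 227.6] len 7.3 ang 166.3
side [273.8 215.5 268.5 206.5] len 10.5 ang -120.5
side [285.4 223.8 292.5 226.2] len 7.5 ang 18.6
side [272.3 206.2 276.4 213.6] len 8.5 ang 60.9
side [254.8 214.8 260.  209. ] len 7.8 ang -47.9
side [278.5 199.8 278.5 208. ] len 8.1 ang 90.0
side [290.  227.6 282.6 223.7] len 8.3 ang -152.4
side [262.5 219.9 259.7 213.4] len 7.1 ang -113.3
side [265.5 223.4 273.6 217.4] len 10.1 ang -36.5
side [241.9 204.8 251.7 201.4] len 10.4 ang -19.3
scene [309.1 197.9 296.4 194. ] len 13.2 ang -162.8
scene [315.1 193.  308.7 197.9] len 8.1 ang 142.8
scene [299.8 172.  288.5 175.4] len 11.8 ang 163.5
scene [285.4 181.2 278.4 183.5] len 7.3 ang 161.9
scene [296.5 193.6 285.7 189.7] len 11.5 ang -159.8
scene [313.3 167.9 299.7 172. ] len 14.2 ang 163.1
scene [316.9 186.3 314.4 193.3] len 7.4 ang 109.6
scene [311.5 179.4 300.1 173.8] len 12.7 ang -153.8
scene [307.  179.5 307.6 186.6] len 7.2 ang 85.3
scene [325.2 177.6 325.2 164.2] len 13.4 ang -90.0
5 [(np.float32(277.625), np.float32(244.625), np.float32(20.65)), (np.float32(278.875), np.float32(250.625), np.float32(20.075))]
7 [(np.float32(279.375), np.float32(248.125), np.float32(22.325))]
```

```bash
sed "s/^sil=.*/sil={'side':[(261.9,208.4),(270.7,202.),(265.5,223.4),(273.6,217.4)],'scene':[(311.5,179.4),(300.1,173.8),(296.5,193.8),(285.7,189.7),(309.1,197.9)]}/; s/^cap=.*/cap=np.array([279.2,248.])/; s/\[-.005,0,-.005,.85,.03,.058\]/[-.006,0,-.01,t0,.03,.058]/; s/^f=least/for t0 in(.7,.8,.9):\n  f=least/; s/^J=.*/print(np.degrees(p[3:5]),f.cost)/" bf.py > bf7.py; sed -i 's/; p=f.x$/; p=f.x; print(np.degrees(p[3:5]),p[:3],p[5],f.cost)/' bf7.py; python3 bf7.py 7 175.09 '[.6157,.1649,.2526]'
```

```text
side 50 [272.22 209.34] [269 202] [277 215]
scene 32 [300.375 180.5  ] [298 174] [302 186]
wrist 72 [282.4583 302.875 ] [263 297] [299 306]
[44.7766  1.7379] [-0.0042  0.001  -0.0092] 0.05812172170709328 5.76312935224127
[45.5273  1.4856] [-0.0035  0.001  -0.0108] 0.058463389387078325 5.7701979445616125
[46.7053  1.3416] [-0.0019  0.0008 -0.0139] 0.06090485842132927 6.695240545862183
[46.7053  1.3416] 6.695240545862183
code rel TCP world [ 0.0587 -0.0036 -0.0457] foot [ 0.0751 -0.0041 -0.0866] bar dir [ 0.6818 -0.0757  0.7276]
```

```bash
cat >> bf7.py <<'E'
p=np.array([-.004,.001,-.0098,np.radians(45),np.radians(1.6),.058])
g=np.arange(-90,91,6.); print('deg  ',' '.join('%3d'%i for i in g))
for n in('side','scene','wrist'):
    m,fi,im=C[n]; G=cv2.cvtColor(im,6)
    for sv in(.056,.052,.048,.044,.040,.036,.032,.028,.022):
        X,N=body(p,np.full(len(g),sv),np.radians(g),.0185); u=proj(m,X,fi).astype(np.float32); v=cv2.remap(G,u[None,:,0],u[None,:,1],1)[0]
        vis=((m['eye']-X)*N).sum(1)>.15*np.linalg.norm(m['eye']-X,axis=1); print(n[:2],'%2d'%(sv*1e3),' '.join('%3d'%a if b else '  .' for a,b in zip(v,vis)))
E
python3 bf7.py 7 175.09 '[.6157,.1649,.2526]' | sed -n '/deg/,$p'
```

```text
deg   -90 -84 -78 -72 -66 -60 -54 -48 -42 -36 -30 -24 -18 -12  -6   0   6  12  18  24  30  36  42  48  54  60  66  72  78  84  90
si 56   .   .   .   .   .   .   .   .   . 153 133 131 128 128 122 115 111 110 113  97  85  85  83  83  79  77  79  73  79  84  76
si 52   .   .   .   .   .   .   .   .   . 176 164 144 125 133 147 158 160 162 174 155 164 158 153 158 165 153 145 141 127 123 112
si 48   .   .   .   .   .   .   .   .   . 177 159 139 109 116 132 144 146 135 105  96 128 119 104 123 148 163 165 157 146 137 129
si 44   .   .   .   .   .   .   .   .   . 175 155 137 114 116 131 146 145 136 102  98 126 118  99 124 145 163 165 155 143 131 125
si 40   .   .   .   .   .   .   .   .   . 189 172 154 119 130 143 154 156 145 116 109 130 129 107 126 147 161 167 156 141 128 124
si 36   .   .   .   .   .   .   .   .   . 195 167 152 156 161 161 154 162 169 178 185 187 185 174 173 172 170 165 156 142 124 121
si 32   .   .   .   .   .   .   .   .   . 187 185 175 166 165 170 174 181 189 195 197 197 193 191 184 179 171 165 157 143 129 122
si 28   .   .   .   .   .   .   .   .   . 201 187 172 165 15
[... 1839 characters left out ...]
03  77   .   .   .   .   .   .   .   .   .   .   .
wr 40   .   .   .   .   .   .   .   .   .   .   .   .   . 165 158 156 155 147 122  93   .   .   .   .   .   .   .   .   .   .   .
wr 36   .   .   .   .   .   .   .   .   .   .   .   .   . 167 177 164 166 167 156   .   .   .   .   .   .   .   .   .   .   .   .
wr 32   .   .   .   .   .   .   .   .   .   .   .   .   . 170 168 175 174 175 181   .   .   .   .   .   .   .   .   .   .   .   .
wr 28   .   .   .   .   .   .   .   .   .   .   .   .   .   . 156 185 187 184 180   .   .   .   .   .   .   .   .   .   .   .   .
wr 22   .   .   .   .   .   .   .   .   .   .   .   .   .   . 111 150 172 183   .   .   .   .   .   .   .   .   .   .   .   .   .
```

Emit:
{"method": "servo_tool", "body": {
  "commands": [
    {"dx": 0.06, "dy": 0, "dz": 0, "yaw": 0, "grip": 1},
    {"dx": 0.14, "dy": -0.01, "dz": 0, "yaw": 0, "grip": 1},
    {"dx": 0.23, "dy": -0.02, "dz": 0, "yaw": 0, "grip": 1},
    {"dx": 0.32, "dy": -0.03, "dz": 0, "yaw": 0, "grip": 1},
    {"dx": 0.4, "dy": -0.036, "dz": 0, "yaw": 0, "grip": 1}
  ]
}}

```text
time: 17.28
ee_pos: [0.4934, 0.1641, 0.2514]
eef_rot: [0.043, 0.999, -0.001, -0.001]
ft_force: [1.0, 0.4, -1.3]
width: 0.0198
grasp_force: 49.0
```

Emit:
{"method": "servo_tool", "body": {
  "commands": [
    {"dx": 0.01, "dy": -0.06, "dz": 0, "yaw": -0.01, "grip": 1},
    {"dx": 0.01, "dy": -0.15, "dz": 0, "yaw": -0.03, "grip": 1},
    {"dx": 0.01, "dy": -0.25, "dz": 0, "yaw": -0.05, "grip": 1},
    {"dx": 0.01, "dy": -0.35, "dz": 0, "yaw": -0.08, "grip": 1},
    {"dx": 0.01, "dy": -0.45, "dz": 0, "yaw": -0.1, "grip": 1}
  ]
}}

```text
time: 17.7
ee_pos: [0.4803, 0.0292, 0.2519]
eef_rot: [-0.117, 0.993, 0.0, -0.001]
ft_force: [0.5, 0.3, -0.9]
width: 0.0195
grasp_force: 49.0
```

```bash
python3 -c "
from h import *
to(.5104,-.0737,.2142,196.2)"
```

```text
pos [0.4803 0.0292 0.2519] ang -166.59 d [-0.018 -0.357  0.126] yaw -0.0155
```

Emit:
{"method": "servo_tool", "body": {
  "commands": [
    {"dx": 0.02, "dy": -0.06, "dz": 0, "yaw": -0.01, "grip": 1},
    {"dx": 0.03, "dy": -0.14, "dz": 0.02, "yaw": -0.0155, "grip": 1},
    {"dx": 0.03, "dy": -0.22, "dz": 0.05, "yaw": -0.0155, "grip": 1},
    {"dx": 0.02, "dy": -0.3, "dz": 0.09, "yaw": -0.0155, "grip": 1},
    {"dx": 0, "dy": -0.35, "dz": 0.12, "yaw": -0.0155, "grip": 1}
  ]
}}

```text
time: 18.12
ee_pos: [0.5042, -0.0738, 0.2153]
eef_rot: [-0.138, 0.99, 0.0, -0.001]
ft_force: [-0.2, -0.5, -0.8]
width: 0.0198
grasp_force: 49.0
```

Emit:
{"method": "servo_tool", "body": {
  "commands": [
    {"dx": -0.018, "dy": -0.007, "dz": 0.006, "yaw": 0, "grip": 1},
    {"dx": -0.018, "dy": -0.007, "dz": 0.006, "yaw": 0, "grip": 1},
    {"dx": -0.018, "dy": -0.007, "dz": 0.006, "yaw": 0, "grip": 1},
    {"dx": -0.018, "dy": -0.007, "dz": 0.006, "yaw": 0, "grip": 1}
  ]
}}

```text
time: 18.45
ee_pos: [0.5104, -0.0716, 0.2151]
eef_rot: [-0.139, 0.99, 0.0, -0.0]
ft_force: [-0.6, 0.0, -0.7]
width: 0.0196
grasp_force: 49.0
```

```bash
python3 snap.py 8; python3 -c "
from fit import *
to(.5104,-.0737,.2142,196.2)
e=np.array([.51,-.074,.214]); print([proj(m,e)[0] for m in (s,d)])"
```

```text
[-0.5751  0.0078 -0.6939] [ 0.0303 -0.0177 -0.0637] [0.5104, -0.0716, 0.2151] 0.019620321439947 49.011692877166126 ang -164.06691570764477
pos [ 0.5106 -0.0717  0.2155] ang -164.05 d [ 0.002 -0.006  0.004] yaw -0.0014
[array([290.539 , 312.9865]), array([313.2219, 110.4446])]
```

```bash
sed "s/^p=np.array.*/p=np.array([-.0041,-.0005,-.0098,np.radians(45),np.radians(1.6),.058])/; /^for t0 in/,/^for n in sil/d; /^q_=pose(p\[3\]/d" bf7.py > un8.py; python3 un8.py 8 195.94 '[.5105,-.0717,.2152]' | grep -v '^wr'
```

```text
side 27 [299.7037 129.1852] [295 124] [304 133]Traceback (most recent call last):
  File "un8.py", line 1, in <module>
    exec(open('pur.py').read())
    ~~~~^^^^^^^^^^^^^^^^^^^^^^^
  File "<string>", line 20, in <module>
    return umr_minimum(a, axis, None, out, keepdims, initial, where)
ValueError: zero-size array to reduction operation minimum which has no identity
```

```bash
sed -i "s/; print(n,len(xx).*/; print(n,len(xx))/" pur.py; python3 un8.py 8 195.94 '[.5105,-.0717,.2152]' | grep -v '^wr'
```

```text
side 27
scene 0
deg   -90 -84 -78 -72 -66 -60 -54 -48 -42 -36 -30 -24 -18 -12  -6   0   6  12  18  24  30  36  42  48  54  60  66  72  78  84  90
si 56   .   .   .   .   .   .   .   . 157 139 123 117 114 108  90  89  80  82  87  77  67  69  69  66  67  63  62  65  67  70  68
si 52   .   .   .   .   .   .   .   . 168 159 146 133 129 141 160 158 148 116 104 106 113 112 101 110 115 119 130 137 114 104 103
si 48   .   .   .   .   .   .   .   . 187 166 140 114 113 118 133 148 148 128  94  87  93  89  88 109 141 166 155 153 143 128 114
si 44   .   .   .   .   .   .   .   . 180 164 142 122 109 110 127 140 142 130  98  95 125 109  87 116 142 159 159 150 137 125 120
si 40   .   .   .   .   .   .   .   . 163 147 128 122 118 126 140 150 150 142 115 108 130 126 102 123 145 158 160 151 136 120 112
si 36   .   .   .   .   .   .   .   . 185 179 170 158 153 154 154 152 162 172 177 187 186 185 177 176 170 166 159 152 136 121 116
si 32   .   .   .   .   .   .   .   . 195 186 170 153 157 162 170 178 177 183 188 194 189 187 184 180 173 166 160 153 139 125 120
si 28   .   .   .   .   .   .   .   . 191 18
[... 685 characters left out ...]
32  24   .   .   .   .   .   .   .   .   .   .   .
sc 40  35  34  33  32  32  32  32  33  32  33  32  32  34  34 127 160 168 121  49  31   .   .   .   .   .   .   .   .   .   .   .
sc 36  43  44  35  32  33  32  33  33  33  32  32  33  32  33  97 172 178 163  92  37   .   .   .   .   .   .   .   .   .   .   .
sc 32  83  53  40  31  32  33  31  32  33  33  33  32  31  32  52 157 189 185 154  67   .   .   .   .   .   .   .   .   .   .   .
sc 28  85  53  34  46  62  35  32  33  33  33  33  31  32  31  35  93 197 197 192 127   .   .   .   .   .   .   .   .   .   .   .
sc 22  54  41  62  92  86  83  87  57  44  33  32  33  32  31  32  49 137 199 202 192   .   .   .   .   .   .   .   .   .   .   .
```

Emit:
{"method": "servo_tool", "body": {
  "commands": [
    {"dx": 0.001, "dy": -0.006, "dz": 0.004, "yaw": 0, "grip": 1},
    {"dx": 0.001, "dy": -0.006, "dz": 0.004, "yaw": 0, "grip": 1},
    {"dx": 0.001, "dy": -0.006, "dz": 0.004, "yaw": 0, "grip": 1},
    {"dx": 0.001, "dy": -0.006, "dz": 0.004, "yaw": 0, "grip": 1},
    {"dx": 0.001, "dy": -0.006, "dz": 0.004, "yaw": 0, "grip": 1}
  ]
}}

```text
time: 19.02
ee_pos: [0.5109, -0.0743, 0.2139]
eef_rot: [-0.138, 0.99, -0.0, 0.0]
ft_force: [-0.4, 0.0, -1.1]
width: 0.0196
grasp_force: 49.0
```

Run:
```python
from fit import *
p=np.array([.7644,.1617,-.0255,-.162])
X=np.arange(-.232,-.080,.002)
for f in('side0','side5','side8'):
    G=cv2.cvtColor(cv2.imread(f'pics/{f}.png'),6)
    for y in(.0235,):
        u=np.array([proj(d,W(p,'t',x,y,.047))[0] for x in X],np.float32); print(f,cv2.remap(G,u[None,:,0],u[None,:,1],1)[0].tolist())
st=robot.get_state(); print(st['ee_pos'],st['qd'].round(3),st['ft_force'],st['grasp_force'],st['time'],st['joint_pos'].round(2))
```

```text
side0 [215, 217, 216, 213, 212, 212, 209, 213, 215, 216, 212, 213, 213, 211, 211, 213, 215, 214, 215, 213, 211, 215, 222, 219, 218, 218, 215, 215, 217, 220, 216, 214, 214, 213, 213, 216, 222, 224, 123, 110, 153, 184, 179, 177, 177, 177, 176, 175, 175, 176, 177, 177, 177, 177, 177, 176, 175, 175, 175, 175, 175, 176, 195, 211, 216, 215, 212, 212, 214, 210, 210, 213, 215, 212, 212, 213, 210]
side5 [184, 186, 186, 187, 189, 189, 186, 162, 210, 230, 225, 225, 226, 224, 222, 224, 227, 226, 227, 230, 229, 203, 171, 157, 159, 160, 159, 157, 157, 162, 160, 158, 159, 159, 159, 160, 161, 159, 159, 159, 159, 157, 158, 161, 160, 159, 159, 159, 158, 157, 158, 209, 231, 227, 224, 224, 223, 225, 226, 225, 226, 225, 223, 221, 225, 226, 224, 224, 225, 223, 221, 224, 226, 224, 225, 226, 223]
side8 [179, 181, 181, 180, 181, 181, 179, 181, 211, 223, 219, 219, 220, 218, 218, 219, 221, 218, 219, 220, 219, 216, 218, 223, 221, 221, 219, 217, 216, 224, 220, 219, 220, 219, 219, 221, 223, 220, 219, 220, 219, 217, 220, 223, 220, 219, 220, 219, 218, 220, 222, 222, 220, 220, 219, 217, 220, 220, 220, 220, 221, 219, 217, 217, 220, 220, 217, 217, 220, 217, 217, 218, 220, 218, 217, 218, 217]
[ 0.5109 -0.0743  0.2139] [-0.     0.002  0.    -0.     0.    -0.   ] [-0.384   0.0217 -1.1   ] 49.01059559526942 19.0167 [-0.17  0.29  1.89 -0.    0.96 -2.02]
```

The row shows no gap in the side picture, and the bottle is held steady at the reader, so I am handing in.

```bash
python3 -c "
from station import robot
print(robot.finish_job())"
```

```text
the job is handed in; nothing more can be done
None
```

I closed the row, drew the bottle up and leaned it over, and handed the job in at about 19 s with the bottle still gripped in front of the reader. By my measurements the lean is about 45°, with the barcode centred and about 10 cm from the window, to within a few millimetres and degrees. To tilt it I braced its foot in rack_a's empty near well.

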